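# Latch the two-part casting mould shut

## Robot

A 6-joint arm with a two-finger parallel gripper is mounted at the origin on the work surface. World frame = base frame: x ahead of the robot, y to its left, z up, the work surface at z = 0. Lengths are in mm, angles in rad, forces in N, time in s.
With the tool pointing down it reaches from about 275 to 750 mm from the base axis. Payload 10.2 kg.
Tool frame: the origin (TCP) lies midway between the tips of the shut fingers; the grasp point (between the pads) lies 19 mm behind it; z points along the fingers, y is the direction in which the jaws open and shut (so a half turn about z gives the same grasp; the last joint's range is limited). The gripper opens to 88 mm and grips with 3 to 60 N. Pads are 18 mm wide; open, the fingers measure 123 mm over their backs; the gripper's body (75 mm by 187 mm) begins 45 mm behind the grasp point.
Start: joints at [-1.492, 0.313, 1.498, -0, 1.331, -0.223], TCP at [156.038, -501.282, 215.32] pointing down, gripper open.
Joint ranges: [-2.94, 2.94], [-0.97, 2.17], [0.19, 2.56], [-1.23, 4.37], [0.02, 3.11], [-2.88, 2.88]. Speed limits (rad/s): [2.39, 2.39, 3.01, 3.14, 3.14, 3.14].

## Interface

Orientations are given as a unit quaternion [w, x, y, z].
In Python, from rig import state, imaging, bot gives the robot as it stands.
- The arm moves only by the tool apply_moves, never from a script. Its argument "deltas" is a list of rows, each a list of 2 entries, a list of its own where there are three numbers: the shift along the tool's x, y, z in mm, then the turn, a rotation vector about the tool's x, y, z in rad. A call has 1 to 12 rows; each row shifts and turns the commanded pose from where the row before left it, along the tool's axes as they then stand; what a row does not reach is not made up. A row lasts 1/12 s, in which the tool goes at most 41.7 mm and 7.16 degrees, less where a joint would pass 70% of its speed; a pose out of reach is approached as far as the arm can. A call with a gripper value outside its range is refused whole. "hand" is the gripper command: -1 is shut, 1 is fully open, values between are in proportion, set as the call begins (left out, the last holds). The fingers move at their own pace and stop on an object; the grip force is fixed at half the most. Time passes only in rows, so rows that do not move let the fingers close. It gives the time, the measured TCP pose, the force and the opening at its end, in the units of the state.
- state(): the state, without advancing time (a new reading comes with each control period).
- imaging.snapshot(name): name is "scene" or "top"; returns the picture (384x512x3 uint8, red, green, blue); there is no depth.
- imaging.camera_params(name): a dict with "mtx" (3x3 intrinsics, pixels), "view" (4x4, takes a point from world to camera coordinates). Camera axes: x right, y down, z forward; pixel columns grow to the right and rows downward; lengths in mm; the calibration is good to about 2 mm. A picture is of the moment at which its call begins. camera_params takes no time and is no camera call.
- bot.sign_off(): hands the job in, once; it reports no verdict.
The state is a dict: "clock": time; "joint_positions": joint angles; "joint_vel": joint speeds; "effort": joint torques, N m; "position": TCP position; "tool_rot": TCP orientation; "force": force on the tool from outside, world axes, zero at the start; "wrist_torque": the same for the moment, N m; "gripper_width": finger opening in mm.
Only numpy, scipy, OpenCV 4.12 (cv2) and the standard library are available. Lean on these libraries where they do the work, as an engineer would, in place of code of your own. Each camera call takes 0.05 s, during which the arm holds its last target.

## Task

Close the plaster casting mould with its draw latch: take the wire loop by its finger disc, lower it gently behind the keeper until it is felt to touch the mouth floor, draw it in under the lip, then press the lever down flat past centre so that it stays shut by itself and holds the halves tight. Keep the forces moderate: do not ram the loop on the keeper or hammer the lever, and leave the things standing round the press where they are.

Things in the scene. Friction and masses are not known exactly. Their poses are not given: they have to be found in the camera images.
- press: mould press: plywood board 300 x 150 x 18 mm fixed to the table with two plaster mould halves, tops at 90 mm. Origin: underside centre of the board, below the parting plane. Press x runs along the board from the fixed half (x -116 to -1 mm, draw latch on its top) to the sliding half (x 2 to 114 mm plus the opening, keeper on its top); z up. All latch parts move in the plane y = 0.
- lever_pivot (a point): lever pivot of the draw latch (pin along press y), at press x -30, z 114 mm. A second pin, the loop pivot, sits on the lever 22 mm from it: with the lever flat it lies 20.7 mm towards -x and 7.5 mm below the lever pivot, and it turns with the lever.
- lever (a joint): lever angle, rad: 0 = flat, handle along press -x (hard stop, past centre, stays by itself when the loop is tight, pulling over 30 N); grows as the handle is raised up and over towards the keeper, 1.57 upright, 2.3 open stop. Stiff pivot (0.09 Nm), stays where left. Under tension the last half radian needs about 8 to 20 N on the handle end, with a peak before it snaps flat.
- handle: the lever's handle, a steel strip 5 mm thick, 18 mm wide (26 mm at the end), reaching 77 mm from the lever pivot. Origin at the lever pivot; the handle runs along its -x, its z is the normal of the upper face (up when flat). Do not press it with more than 45 N.
- handle_end (a point): point on the handle's upper face (the side that faces the keeper when the handle is upright), 65 mm from the lever pivot along the handle, 12 mm before its tip; with the lever flat it is 119.5 mm above the table. Axes as handle.
- loop: steel wire loop. Origin on the loop pivot; its x runs 75 mm to the cross bar, y along the bar. Two 4 mm legs, centres 28 mm apart. Its pivot is stiff (0.06 Nm): the loop stays where left, does not drop, and tends to turn with the lever unless caught. While the lever is up do not push the loop on keeper or mould with more than 22 N.
- bar (a point): middle of the loop's cross bar, a 5 mm round bar 28 mm long that goes into the keeper's mouth. Axes as loop.
- tab (a point): centre of the finger disc for gripping the loop: black disc 24 mm across, 10 mm thick, its faces look along press +-y. It stands on a stem from the bar; in the loop's axes it is 17 mm further along x and 30 mm above the bar. Axes as loop.
- carriage (a joint): opening of the sliding half in m along press x: 0 = home, tight on the seal; 0.001 to 0.005 at the start. It slides stiffly (6 N).
- mould_b: the sliding plaster half; axes as the press, origin at the press origin plus the opening in x. On its top stands the keeper, a steel hook 16 mm wide whose mouth opens away from the lever (+x). The keeper stands raised by h = 0 to 12 mm on an adjustable stem; h is NOT measured and must be felt or seen.
- keeper_root (a point): point on the sliding half's top (z 90 mm), below the inner wall of the keeper's mouth; axes as the press. From here, in mm: mouth floor at z 8+h, x -12 to 20; overhanging lip z 15+h to 22+h, x -8 to 6.5; inner wall x = 0. Hooked: the bar lies on or just above the floor, under the lip, against the wall (centre x 2.5, z 10.5+h).
- glaze_cup: bystander: white plastic cup, 72 mm wide and 70 mm tall; leave it where it is.
- glaze_brush: bystander: brush lying on the table; leave it where it is.
- pad_disc: bystander: terracotta disc, 56 mm wide, 22 mm tall; leave it where it is.
- bisque_bowl: bystander: terracotta bowl, 110 mm wide; leave it where it is.
- slip_jar: bystander: jar, 76 mm wide, 100 mm tall; leave it where it is.
- stone_mug: bystander: mug, 80 mm wide, 90 mm tall; leave it where it is.
- palette_knife: bystander: spatula lying on the table; leave it where it is.
- oxide_tub: bystander: tub, 90 mm wide, 90 mm tall; leave it where it is.

How it is judged (in metres and radians):
On the way:
1. the loop's bar lies in the keeper's mouth, under the lip, with the lever still up (x of bar in the frame of keeper_root between 0 and 0.0075 m and z of bar in the frame of keeper_root between 0.006 and 0.0243 m and value of joint lever above 1 rad), for 0.2 s.
At the end, for the whole second after the job is handed in: the lever is flat (within 0.06 rad of its stop) and still, the sliding half is drawn home on the seal (opening below 0.6 mm), and the hooked loop pulls on its keeper with more than 25 N, held by the latch alone (value of joint lever below 0.06 rad and value of joint carriage below 0.0006 m and contact force between loop and mould_b above 25 N and velocity of joint lever between -0.1 and 0.1 rad/s); the robot touches nothing.
It fails at once if with the lever still up, the loop is pushed against keeper or mould with more than 22 N (value of joint lever above 1.2 rad and contact force between loop and mould_b above 22 N).
It fails at once if the handle is pressed with more than 45 N (contact force between the arm and handle above 45 N).
It fails at once if the handle is pressed by the fingers with more than 45 N (contact force between the fingers and handle above 45 N).
It fails at once if a bystander is pushed more than 40 mm away (distance of any of glaze_cup, glaze_brush, pad_disc, bisque_bowl, slip_jar, stone_mug, palette_knife, oxide_tub from where it was at the start of the episode above 0.04 m).
It also fails if it takes over 70 s, if anything falls off the work surface, if the arm or the gripper's body presses on something with over 40 N, if the wrist force passes 120 N, or if a joint passes its speed limit or range.

## Working session

There is one attempt and no reset: what is moved stays moved. The work goes in short steps, Python scripts to look and compute and a tool call to move; the robot and the scene stay as the last step left them, time stands still between calls to the robot, and variables do not carry over. Pictures are saved under pics/ and viewed, and the job is handed in when it is done.

Besides the shell and the picture viewer there is one more tool, called after "Call:" by a JSON object that holds its "op" and its "data". apply_moves: Moves the arm, as the interface text tells. Its arguments: {"type":"object","properties":{"deltas":{"type":"array"},"hand":{"type":"number"}},"required":["deltas"]}

```bash
ls; mkdir -p pics
python3 - <<'E'
from rig import state, imaging, bot
import cv2
s=state();print(s)
for n in("scene","top"):
    im=imaging.snapshot(n);cv2.imwrite(f"pics/{n}0.png",im[:,:,::-1]);
    p=imaging.camera_params(n);print(n,p)
E
```

```text
pics
{'clock': 0.0, 'joint_positions': array([-1.49242694e+00,  3.13419024e-01,  1.49841291e+00,  2.12176299e-05,
        1.33099662e+00, -2.23409191e-01]), 'joint_vel': array([ 0.00077704,  0.00086801,  0.00076369,  0.00075726,  0.00116758,
       -0.00076225]), 'effort': array([ 3.56967385e-04, -4.02209508e+01, -2.52271610e+01,  6.94690878e-02,
        3.52296315e-02, -9.98065025e-05]), 'position': array([ 156.00781384, -501.00644127,  214.78603712]), 'tool_rot': array([-6.15578083e-04,  9.88637984e-01,  1.50314848e-01,  5.50509320e-05]), 'force': array([ 0.26768586,  0.16973655, -0.39074824]), 'wrist_torque': array([-0.04752298, -0.05120975,  0.05265231]), 'gripper_width': 88.34252940655114}
scene {'mtx': array([[454.12421042,   0.        , 260.52480029],
       [  0.        , 454.12421042, 189.13196754],
       [  0.        ,   0.        ,   1.        ]]), 'view': array([[ 3.02939025e-01,  9.53002496e-01,  3.76704892e-03,
        -1.18176301e+02],
       [ 8.05386397e-01, -2.53897827e-01, -5.35619870e-01,
        -3.90193891e+02],
       [-5.09490628e-01,  1.65294091e-01, -8.44450806e-01,
         1.95542438e+03],
       [ 0.00000000e+00,  0.00000000e+00,  0.00000000e+00,
         1.00000000e+00]])}
top {'mtx': array([[420.75379482,   0.        , 254.64971653],
       [  0.        , 420.75379482, 185.68858641],
       [  0.        ,   0.        ,   1.        ]]), 'view': array([[ 9.43285639e-03, -9.99955504e-01, -1.05732509e-04,
        -4.78285691e+01],
       [-9.74657892e-01, -9.17058343e-03, -2.23512628e-01,
         5.74563393e+02],
       [ 2.23501713e-01,  2.21141555e-03, -9.74701028e-01,
         1.28720874e+03],
       [ 0.00000000e+00,  0.00000000e+00,  0.00000000e+00,
         1.00000000e+00]])}
```

View pics/scene0.png

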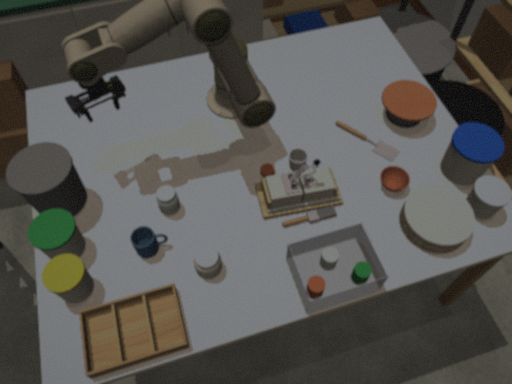

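View pics/top0.png

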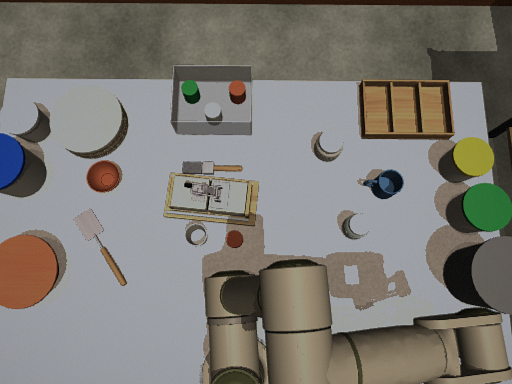

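The press is at about (300,190) in the scene view and (211,198) in the top view. I'll zoom in on both.

Run:
```python
import cv2
a=cv2.imread("pics/scene0.png")[145:235,245:350];cv2.imwrite("pics/sz.png",cv2.resize(a,None,fx=7,fy=6.6,interpolation=2))
a=cv2.imread("pics/top0.png")[155:255,155:270];cv2.imwrite("pics/tz.png",cv2.resize(a,None,fx=6,fy=6,interpolation=2))
```

```text
(no output)
```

View pics/sz.png

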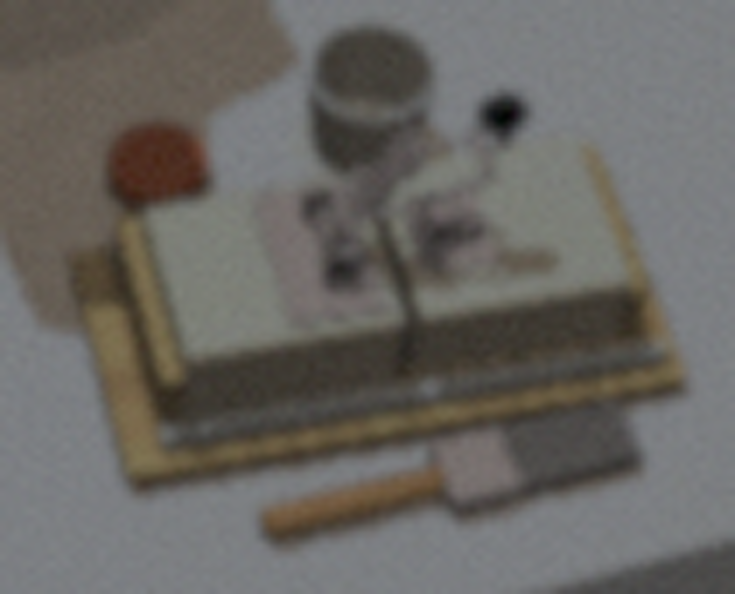

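View pics/tz.png

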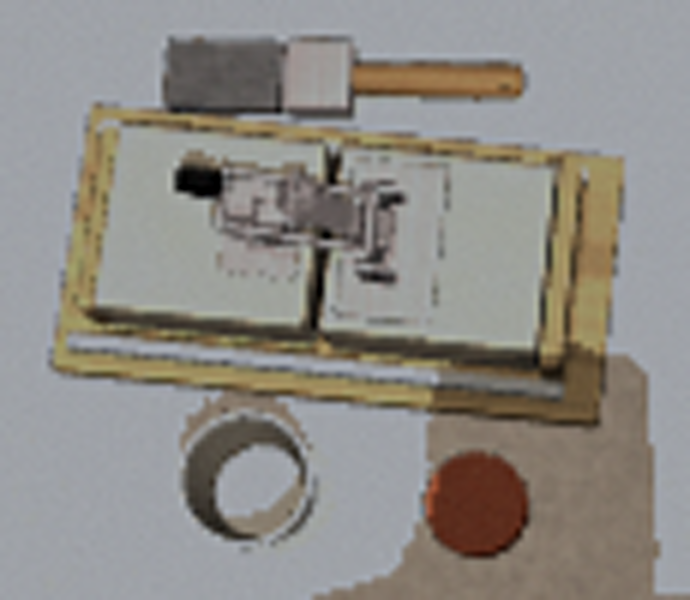

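```bash
cat > h.py <<'E'
import numpy as np, cv2
from rig import imaging
def cam(n):
    p=imaging.camera_params(n);return p["mtx"],p["view"]
def ray(n,uv):
    K,V=cam(n);R=V[:3,:3];t=V[:3,3];d=R.T@np.linalg.inv(K)@np.array([uv[0],uv[1],1.]);return -R.T@t,d/np.linalg.norm(d)
def onz(n,uv,z):
    c,d=ray(n,uv);return c+d*(z-c[2])/d[2]
def tri(a,b):
    c1,d1=ray("scene",a);c2,d2=ray("top",b)
    s=np.linalg.lstsq(np.stack([d1,-d2],1),c2-c1,rcond=None)[0]
    p,q=c1+d1*s[0],c2+d2*s[1];return (p+q)/2,np.linalg.norm(p-q)
def proj(n,p):
    K,V=cam(n);q=K@(V[:3,:3]@np.asarray(p,float)+V[:3,3]);return q[:2]/q[2]
E
python3 - <<'E'
from h import *
s=cv2.imread("pics/scene0.png");t=cv2.imread("pics/top0.png")
def blob(im,x0,y0,x1,y1,th):
    g=im[y0:y1,x0:x1].max(2).astype(float);w=np.clip(th-g,0,None)
    n,l,st,c=cv2.connectedComponentsWithStats((w>0).astype(np.uint8))
    for k in range(1,n):
        if st[k,4]>4:
            m=(l==k)*w; yy,xx=np.mgrid[y0:y1,x0:x1];print(th,(m*xx).sum()/m.sum(),(m*yy).sum()/m.sum(),st[k])
print('S');[blob(s,305,150,330,175,th) for th in(50,70,90)]
print('T');[blob(t,178,176,198,192,th) for th in(50,70,90)]
z=lambda x,y:((x+.5)/6+155-.5,(y+.5)/6+155-.5)
zs=lambda x,y:((x+.5)/7+245-.5,(y+.5)/6.6+145-.5)
for c in[(93,107),(624,157),(600,422),(52,372)]:print(onz("top",z(*c),18))
for c in[(132,488),(686,384)]:print('s',onz("scene",zs(*c),18))
E
```

```text
S
50 316.40506329113924 162.08227848101265 [ 9 10  5  5 17]
70 316.3457943925234 162.06141522029372 [ 9 10  6  6 26]
90 305.0 155.4655172413793 [0 3 1 6 6]
90 316.3424354243542 162.12250922509224 [ 8  9  7  8 37]
T
50 187.98739495798318 184.99915966386556 [ 6  7  8  5 34]
70 187.9291338582677 184.95538057742783 [ 6  7  8  5 36]
90 187.9153616703952 184.89336316181954 [ 6  6 10  6 41]
[628.75695158 241.65013476  18.        ]
[602.8060298  -55.27523512  18.        ]
[454.61981167 -43.32770343  18.        ]
[479.20386322 255.89713721  18.        ]
s [608.20208477 -58.52732275  18.        ]
s [632.85739438 236.88454944  18.        ]
```

```bash
cat >> h.py <<'E'
O=np.array([541.3,99.7,0]);U=np.array([.0845,.9964,0]);Vv=np.array([-.9964,.0845,0])
def W(x,y,z):return O+U*x+Vv*y+np.array([0,0,z])
def P(w):
    d=np.asarray(w)-O;return np.array([d@U,d@Vv,d[2]])
Z=lambda x,y:((x+.5)/6+155-.5,(y+.5)/6+155-.5)
ZS=lambda x,y:((x+.5)/7+245-.5,(y+.5)/6.6+145-.5)
def rot(a,v):return np.array([np.cos(a)*v[0]-np.sin(a)*v[1],np.sin(a)*v[0]+np.cos(a)*v[1]])
def fk(th,phi): # phi: loop x elevation
    L=np.array([-30,114])+rot(-th,np.array([-20.7,-7.5]));b=L+rot(phi,np.array([75.,0]));t=L+rot(phi,np.array([92.,30]))
    h=np.array([-30,114])+rot(-th,np.array([-77.,0]));return L,b,t,h
def ikt(t):
    from scipy.optimize import fsolve
    r=fsolve(lambda q:fk(*q)[2]-np.array(t),[1.9,-.1]);return r
E
python3 - <<'E'
from h import *
p,e=tri((316.35,162.08),(187.93,184.95));print(p,e,P(p))
q=P(p);print(ikt(q[[0,2]]),np.hypot(92,30))
for th in(1.6,1.9,2.1,2.3):
  for phi in(0.1,0,-.2):print(th,phi,[a.round(0) for a in fk(th,phi)])
s=cv2.imread("pics/scene0.png");t=cv2.imread("pics/top0.png")
cv2.imwrite("pics/s2.png",cv2.resize(s[150:190,280:330],None,fx=14,fy=14,interpolation=2))
cv2.imwrite("pics/t2.png",cv2.resize(t[170:215,175:235],None,fx=13,fy=13,interpolation=2))
E
```

```text
[545.71832131 149.72064858 192.76633459] 2.665446439094879 [ 5.02139224e+01 -1.75670550e-01  1.92766335e+02]
[2.00446921 0.31249533] 96.76776322722355
1.6 0.1 [array([-37., 135.]), array([ 38., 142.]), array([ 52., 174.]), array([-28., 191.])]
1.6 0 [array([-37., 135.]), array([ 38., 135.]), array([ 55., 165.]), array([-28., 191.])]
1.6 -0.2 [array([-37., 135.]), array([ 37., 120.]), array([ 59., 146.]), array([-28., 191.])]
1.9 0.1 [array([-30., 136.]), array([ 44., 144.]), array([ 58., 175.]), array([ -5., 187.])]
1.9 0 [array([-30., 136.]), array([ 45., 136.]), array([ 62., 166.]), array([ -5., 187.])]
1.9 -0.2 [array([-30., 136.]), array([ 43., 121.]), array([ 66., 147.]), array([ -5., 187.])]
2.1 0.1 [array([-26., 136.]), array([ 49., 143.]), array([ 63., 175.]), array([  9., 180.])]
2.1 0 [array([-26., 136.]), array([ 49., 136.]), array([ 66., 166.]), array([  9., 180.])]
2.1 -0.2 [array([-26., 136.]), array([ 47., 121.]), array([ 70., 147.]), array([  9., 180.])]
2.3 0.1 [array([-22., 134.]), array([ 53., 142.]), array([ 67., 173.]), array([ 21., 171.])]
2.3 0 [array([-22., 134.]), array([ 53., 134.]), array([ 70., 164.]), array([ 21., 171.])]
2.3 -0.2 [array([-22., 134.]), array([ 52., 120.]), array([ 74., 146.]), array([ 21., 171.])]
```

View pics/s2.png

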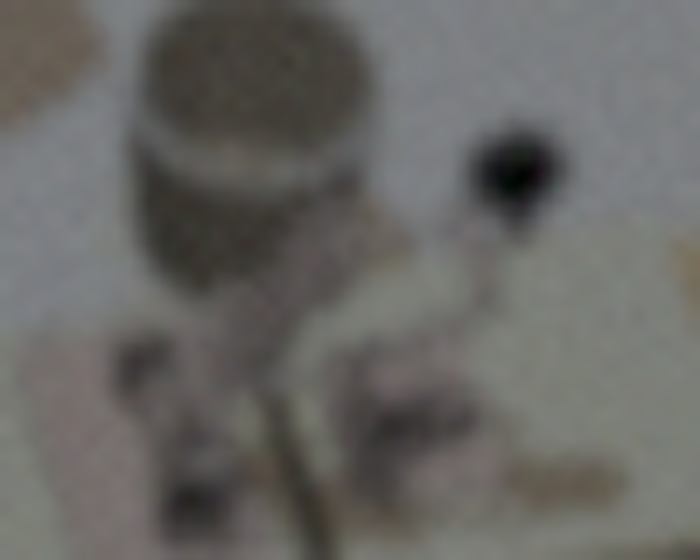

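View pics/t2.png

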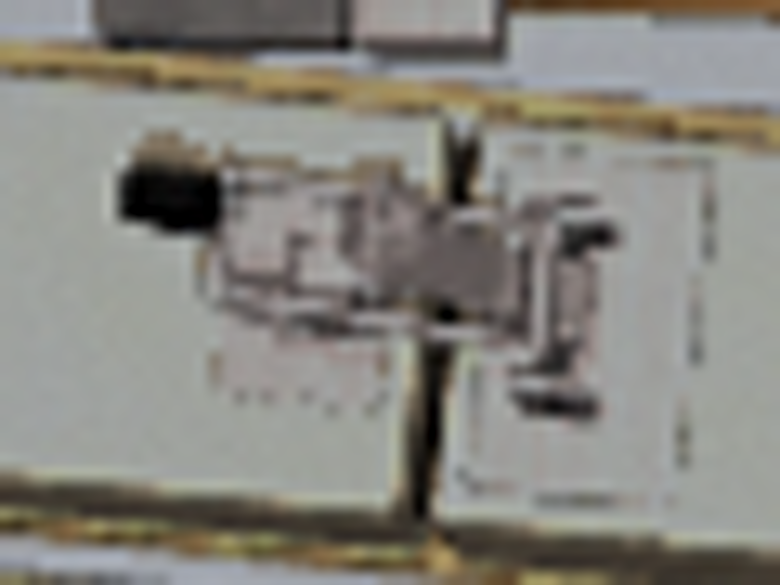

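Call:
{"op": "apply_moves", "data": {"deltas": [[[0,0,-6],[0,0,-0.118]],[[0,0,-6],[0,0,-0.118]],[[0,0,-6],[0,0,-0.118]],[[0,0,-6],[0,0,-0.118]],[[0,0,-6],[0,0,-0.118]],[[0,0,-6],[0,0,-0.118]],[[0,0,-6],[0,0,-0.118]],[[0,0,-6],[0,0,-0.118]],[[0,0,-6],[0,0,-0.118]],[[0,0,-6],[0,0,-0.122]]], "hand": 0}}

```text
clock: 0.93
position: [156.0, -501.1, 275.3]
tool_rot: [-0.0, 0.735, 0.679, 0.0]
force: [-0.8, -0.8, 0.8]
gripper_width: 44.2
```

```bash
cat >> h.py <<'E'
def st():
    from rig import state
    from scipy.spatial.transform import Rotation as R
    s=state();q=s["tool_rot"];M=R.from_quat([q[1],q[2],q[3],q[0]]).as_matrix()
    F=np.array(s["force"]);p=s["position"]
    print("t%.2f"%s["clock"],"press",P(p).round(2),"grasp",P(p-19*M[:,2]).round(2),"Fpress",np.round([F@U,F@Vv,F[2]],2),"w%.1f"%s["gripper_width"],"q",np.round(s["joint_positions"],3))
    return s,M
E
python3 - <<'E'
from h import *
s,M=st();print(M.round(4));print("to go tool",(M.T@(W(50,0,260)-s["position"])).round(1))
p,e=tri((307.5,166.8),(201.9,187.3));print("tip",P(p),e)
E
```

```text
t0.93 press [-631.21  333.12  275.27] grasp [-631.23  333.11  294.27] Fpress [-0.91  0.76  0.84] w44.2 q [-1.492  0.277  1.39   0.     1.476 -1.413]
[[ 7.910e-02  9.969e-01 -0.000e+00]
 [ 9.969e-01 -7.910e-02  8.000e-04]
 [ 8.000e-04 -1.000e-04 -1.000e+00]]
to go tool [679.4 336.8  15.8]
tip [ 15.80496263  -1.37580556 176.1336828 ] 6.01280376822486
```

Call:
{"op": "apply_moves", "data": {"deltas": [[[14,7,0],[0,0,0]],[[28,14,0],[0,0,0]],[[28,14,0],[0,0,0]],[[28,14,0],[0,0,0]],[[28,14,0],[0,0,0]],[[28,14,0],[0,0,0]],[[28,14,0],[0,0,0]],[[28,14,0],[0,0,0]],[[28,14,0],[0,0,0]],[[28,14,0],[0,0,0]],[[28,14,0],[0,0,0]],[[28,14,0],[0,0,0]]]}}

```text
clock: 1.93
position: [344.2, -192.6, 275.2]
tool_rot: [-0.0, 0.737, 0.676, 0.0]
force: [0.8, -0.8, -0.1]
gripper_width: 44.1
```

Call:
{"op": "apply_moves", "data": {"deltas": [[[28,14,0],[0,0,0]],[[28,14,0],[0,0,0]],[[28,14,0],[0,0,0]],[[28,14,0],[0,0,0]],[[28,14,0],[0,0,0]],[[28,14,0],[0,0,0]],[[28,14,0],[0,0,0]],[[28,14,0],[0,0,0]],[[28,14,0],[0,0,0]],[[28,14,0],[0,0,0]],[[28,14,0],[0,0,0]],[[28,14,0],[0,0,0]]]}}

```text
clock: 2.93
position: [540.1, 128.0, 275.0]
tool_rot: [-0.0, 0.736, 0.676, -0.0]
force: [-0.3, -0.6, 0.6]
gripper_width: 44.2
```

Run:
```python
from h import *
s,M=st();print("to go tool",(M.T@(W(50,0,260)-s["position"])).round(1))
for n in("scene","top"):
    im=imaging.snapshot(n);cv2.imwrite(f"pics/{n}1.png",im[:,:,::-1]);
s=cv2.imread("pics/scene1.png");t=cv2.imread("pics/top1.png")
cv2.imwrite("pics/c1.png",np.hstack([cv2.resize(s[120:220,250:350],(390,390),interpolation=2),cv2.resize(t[140:240,150:250],(390,390),interpolation=2)]))
```

```text
t2.93 press [ 28.09   3.54 274.96] grasp [ 28.09   3.53 293.96] Fpress [-0.63  0.27  0.62] w44.2 q [ 0.022  0.347  1.296 -0.     1.499  0.106]
to go tool [21.9  3.5 15. ]
```

View pics/c1.png

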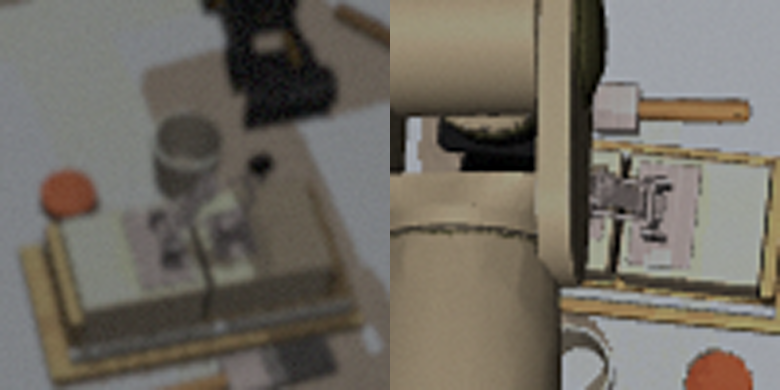

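Call:
{"op": "apply_moves", "data": {"deltas": [[[11,2,0],[0,0,0]],[[11,1.5,0],[0,0,0]],[[0,0,12],[0,0,0]],[[0,0,20],[0,0,0]],[[0,0,20],[0,0,0]],[[0,0,13],[0,0,0]],[[0,0,0],[0,0,0]]]}}

```text
clock: 3.62
position: [543.8, 147.9, 207.9]
tool_rot: [-0.002, 0.737, 0.676, -0.002]
force: [-0.1, -0.4, -0.4]
gripper_width: 43.8
```

Run:
```python
from h import *
s,M=st()
im=imaging.snapshot("scene")[:,:,::-1];cv2.imwrite("pics/scene2.png",im)
print(proj("scene",s["position"]),proj("scene",W(50,0,193)))
cv2.imwrite("pics/c2.png",cv2.resize(im[120:200,270:350],None,fx=8,fy=7.5,interpolation=2))
```

```text
t3.62 press [ 48.28   1.58 207.86] grasp [ 48.29   1.49 226.86] Fpress [-0.41  0.04 -0.39] w43.8 q [0.058 0.406 1.386 0.    1.354 0.143]
[316.52527493 159.06646816] [316.67132784 161.93771025]
```

View pics/c2.png

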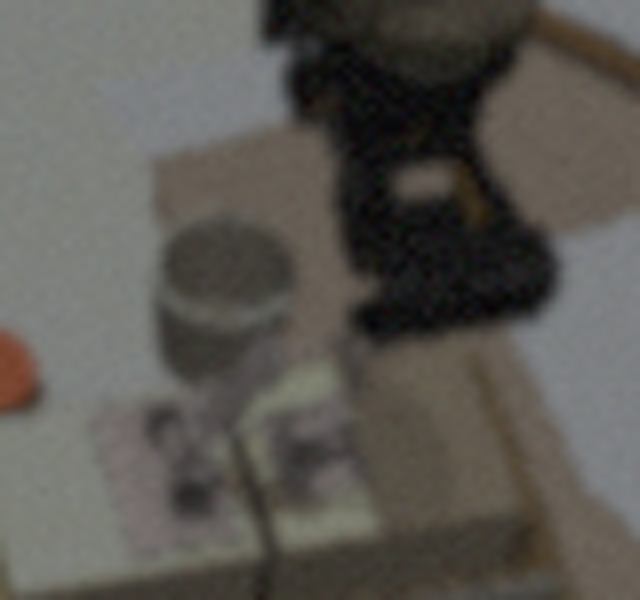

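Call:
{"op": "apply_moves", "data": {"deltas": [[[2,1.5,8],[0,0,0]],[[0,0,10],[0,0,0]],[[0,0,8],[0,0,0]],[[0,0,4],[0,0,0]],[[0,0,0],[0,0,0]]]}}

```text
clock: 4.08
position: [546.3, 149.8, 179.2]
tool_rot: [-0.001, 0.737, 0.676, -0.001]
force: [0.2, 0.1, -0.7]
gripper_width: 44.2
```

Call:
{"op": "apply_moves", "data": {"deltas": [[[0,0,0],[0,0,0]],[[0,0,0],[0,0,0]],[[0,0,0],[0,0,0]],[[0,0,0],[0,0,0]],[[0,0,0],[0,0,0]],[[0,0,0],[0,0,0]],[[0,0,0],[0,0,0]],[[0,0,0],[0,0,0]]], "hand": -1}}

```text
clock: 4.75
position: [546.6, 150.0, 180.4]
tool_rot: [-0.0, 0.736, 0.676, -0.0]
force: [-0.9, 0.3, 0.6]
gripper_width: 7.0
```

Run:
```python
from h import *
s,M=st()
```

```text
t4.75 press [ 50.57  -1.   180.37] grasp [ 50.57  -1.01 199.37] Fpress [0.24 0.96 0.61] w7.0 q [0.061 0.432 1.421 0.    1.289 0.146]
```

Call:
{"op": "apply_moves", "data": {"deltas": [[[0,0,0],[0,0,0]],[[0,0,0],[0,0,0]],[[0,0,0],[0,0,0]]]}}

```text
clock: 5.0
position: [546.7, 150.0, 180.3]
tool_rot: [-0.0, 0.736, 0.676, -0.0]
force: [-2.4, 1.6, 1.3]
gripper_width: 7.2
```

Run:
```python
from h import *
s,M=st()
im=imaging.snapshot("scene")[:,:,::-1];cv2.imwrite("pics/scene3.png",im)
print(proj("scene",s["position"]),proj("scene",W(50,0,193)))
cv2.imwrite("pics/c3.png",cv2.resize(im[120:200,270:350],None,fx=8,fy=7.5,interpolation=2))
```

```text
t5.00 press [ 50.57  -1.08 180.33] grasp [ 50.56  -1.09 199.33] Fpress [1.38 2.52 1.3 ] w7.2 q [0.061 0.432 1.421 0.    1.289 0.146]
[316.52034053 164.3358213 ] [316.67132784 161.93771025]
```

View pics/c3.png

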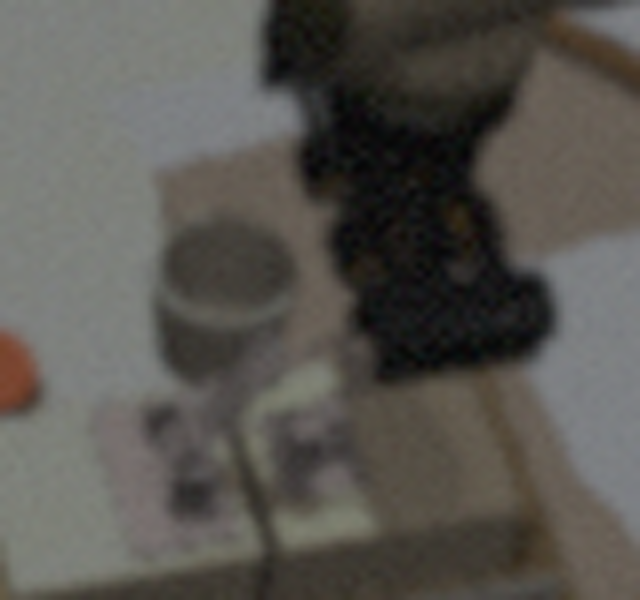

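```bash
cat >> h.py <<'E'
def ikb(b,g=(1.9,-.2)):
    from scipy.optimize import fsolve
    return fsolve(lambda q:fk(*q)[1]-np.array(b),g)
def tcp(d,a,k=13): return np.array(d)+k*np.array([-np.sin(a),-np.cos(a)])
E
python3 - <<'E'
from h import *
# current tab
print("cur",ikt((50.5,193.3)),fk(*ikt((50.5,193.3))))
prev=None
wp=[]
for b,a in [((42,150),.1),((40,140),.2),((39,131),.3),((39,125),.35),((39,119),.35),((39,113),.35),((39,107),.35),((39,101),.35)]:
    q=ikb(b);f=fk(*q);print(b,q.round(3),"tab",f[2].round(1),"handle tip",f[3].round(0),"tcp",tcp(f[2],a).round(1))
for o in(1,3,5):
  print(ikb((24.5+o,106)))
E
```

```text
cur [2.03788107 0.3202948 ] (array([-27.37573196, 135.85985401]), array([ 43.80996635, 159.47333227]), array([ 50.5, 193.3]), array([  4.67196129, 182.75212797]))
(42, 150) [1.842 0.188] tab [ 53.1 182.7] handle tip [ -9. 188.] tcp [ 51.8 169.7]
(40, 140) [1.696 0.06 ] tab [ 55.2 171. ] handle tip [-20. 190.] tcp [ 52.6 158.2]
(39, 131) [ 1.648 -0.056] tab [ 57.7 160. ] handle tip [-24. 191.] tcp [ 53.8 147.6]
(39, 125) [ 1.676 -0.139] tab [ 60.  152.4] handle tip [-22. 191.] tcp [ 55.5 140.1]
(39, 119) [ 1.73  -0.224] tab [ 62.2 144.5] handle tip [-18. 190.] tcp [ 57.8 132.3]
(39, 113) [ 1.808 -0.31 ] tab [ 64.3 136.4] handle tip [-12. 189.] tcp [ 59.9 124.2]
(39, 107) [ 1.911 -0.397] tab [ 66.3 128.1] handle tip [ -4. 187.] tcp [ 61.8 115.9]
(39, 101) [ 2.037 -0.483] tab [ 68.  119.7] handle tip [  5. 183.] tcp [ 63.5 107.4]
[ 1.12015313 -0.31683256]
[ 1.29182905 -0.35166384]
[ 1.43205584 -0.37490593]
```

Call:
{"op": "apply_moves", "data": {"deltas": [[[0.4,0,3.6],[0,-0.033,0]],[[0.3,0,3.6],[0,-0.033,0]],[[0.2,0,3.6],[0,-0.034,0]],[[0,0,0],[0,0,0]]]}}

```text
clock: 5.38
position: [546.8, 152.4, 169.6]
tool_rot: [0.034, 0.735, 0.676, -0.036]
force: [-1.0, 5.4, 4.4]
gripper_width: 7.0
```

```bash
cat >> h.py <<'E'
def snap(nm,x0=260,y0=120,x1=350,y1=210):
    im=imaging.snapshot("scene")[:,:,::-1];cv2.imwrite("pics/full_"+nm,im)
    cv2.imwrite("pics/"+nm,cv2.resize(im[y0:y1,x0:x1],(640,int(640*(y1-y0)/(x1-x0))),interpolation=2))
def tilt(M):
    z=M[:,2];return np.arctan2(-z@U,-z[2])
E
python3 - <<'E'
from h import *
s,M=st();print(tilt(M));snap("c4.png")
E
```

```text
t5.38 press [ 52.96  -1.06 169.62] grasp [ 54.84  -1.04 188.53] Fpress [5.34 1.46 4.36] w7.0 q [ 0.113  0.465  1.403 -0.101  1.293  0.225]
0.09923180233715578
```

View pics/c4.png

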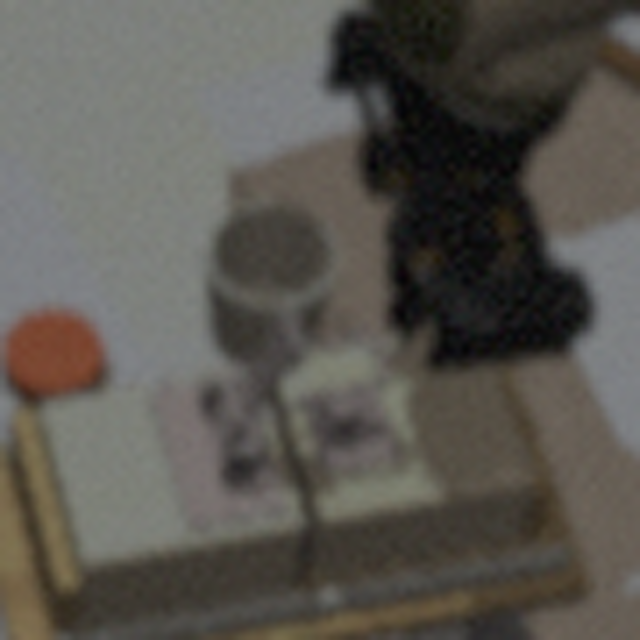

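Call:
{"op": "apply_moves", "data": {"deltas": [[[0.5,0,3.8],[0,-0.033,0]],[[0.5,0,3.8],[0,-0.033,0]],[[0.5,0,3.8],[0,-0.034,0]],[[0,0,0],[0,0,0]]]}}

```text
clock: 5.77
position: [546.7, 152.0, 157.6]
tool_rot: [0.068, 0.732, 0.674, -0.073]
force: [0.1, 4.8, 2.7]
gripper_width: 6.7
```

Run:
```python
from h import *
s,M=st();print(tilt(M))
```

```text
t5.77 press [ 52.58  -0.97 157.56] grasp [ 56.36  -0.96 176.19] Fpress [4.77 0.28 2.7 ] w6.7 q [ 0.158  0.503  1.388 -0.201  1.304  0.3  ]
0.19997946449013512
```

Call:
{"op": "apply_moves", "data": {"deltas": [[[1.2,0,3.1],[0,-0.033,0]],[[1.2,0,3.1],[0,-0.033,0]],[[1.2,0,3.1],[0,-0.034,0]],[[0,0,0],[0,0,0]]]}}

```text
clock: 6.1
position: [546.8, 153.3, 147.4]
tool_rot: [0.101, 0.728, 0.669, -0.11]
force: [0.5, 4.7, 1.3]
gripper_width: 7.4
```

Run:
```python
from h import *
s,M=st();print(tilt(M));snap("c5.png")
im=imaging.snapshot("top")[:,:,::-1];cv2.imwrite("pics/top5.png",im)
```

```text
t6.10 press [ 53.9   -0.96 147.44] grasp [ 59.51  -0.96 165.59] Fpress [ 4.73 -0.07  1.3 ] w7.4 q [ 0.204  0.546  1.367 -0.296  1.327  0.373]
0.3001261101326351
```

View pics/c5.png

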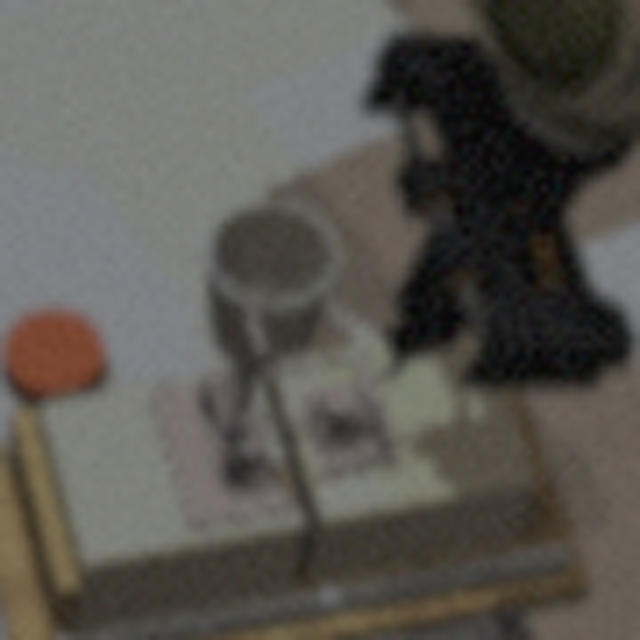

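View pics/top5.png

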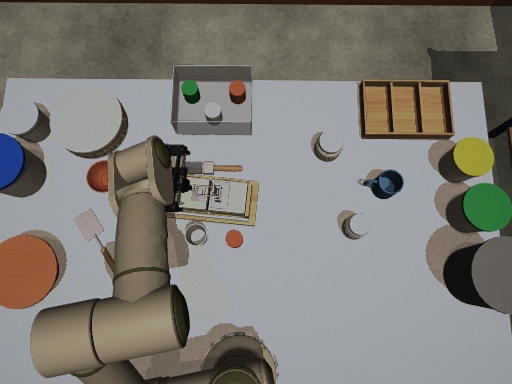

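Run:
```python
import cv2,numpy as np
t=cv2.imread("pics/top5.png");
cv2.imwrite("pics/t5z.png",cv2.resize(np.clip(t[165:215,165:230]*1.6,0,255).astype(np.uint8),None,fx=12,fy=12,interpolation=2))
s=cv2.imread("pics/full_c5.png");
cv2.imwrite("pics/s5z.png",cv2.resize(np.clip(s[155:195,275:330]*2.2,0,255).astype(np.uint8),None,fx=14,fy=14,interpolation=2))
```

```text
(no output)
```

View pics/t5z.png

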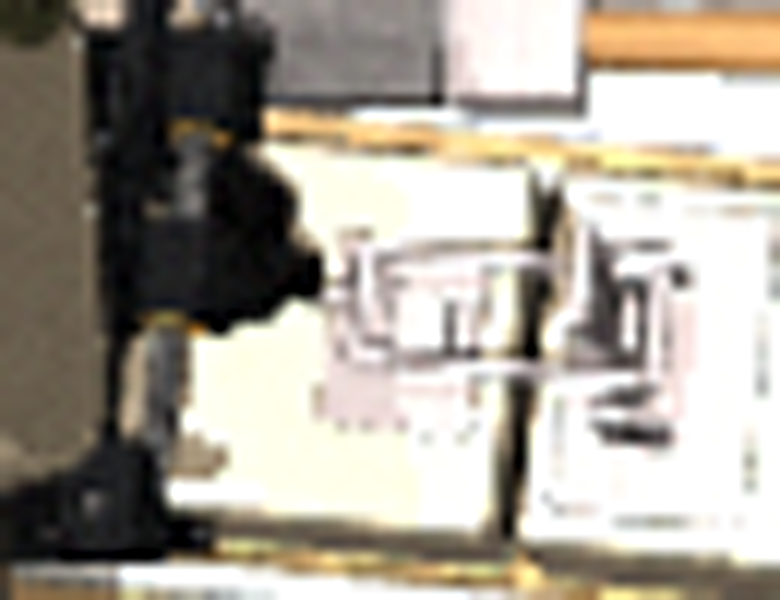

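View pics/s5z.png

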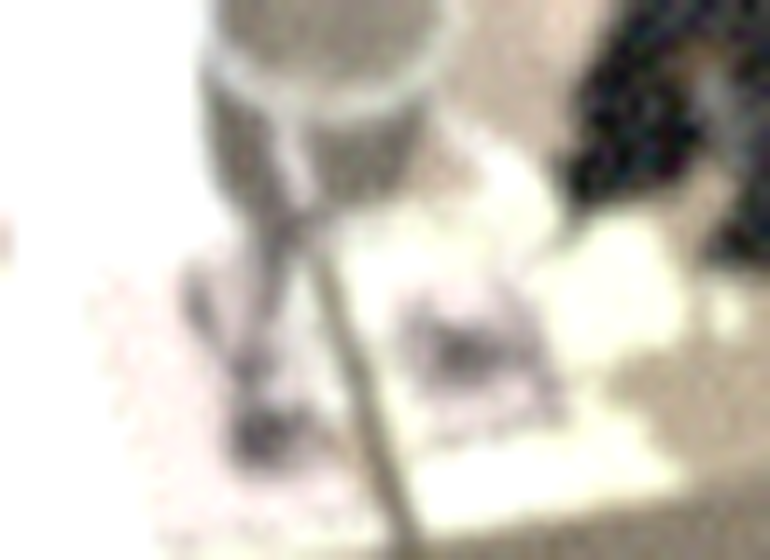

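Run:
```python
from h import *
z=lambda x,y:((x+.5)/12+165-.5,(y+.5)/12+165-.5)
for n,c,zz in[("bar",(368,297),131),("darkline",(450,325),112),("mouthleft",(400,325),112),("plateL",(320,410),92),("plateR",(475,410),92),("pivot pins",(640,250),114),("gap top",(548,200),90),("gapL",(505,480),90),("gapR",(525,480),90)]:
  print(n,P(onz("top",z(*c),zz)).round(1))
```

```text
bar [ 39.1  -2.3 131. ]
darkline [ 20.3  -0.9 112. ]
mouthleft [ 33.1   0.3 112. ]
plateL [54.2 20.8 92. ]
plateR [14. 17. 92.]
pivot pins [-26.4 -24.7 114. ]
gap top [  1.9 -41.2  90. ]
gapL [ 4.3 34.3 90. ]
gapR [-0.9 33.8 90. ]
```

Run:
```python
from h import *
prev=np.array([53.9,147.44]);pa=.3
for z,a in [(127,.33),(124,.36),(121,.38),(118,.4),(115,.4),(112,.4),(109,.4),(106,.4),(103,.4),(100,.4)]:
    q=ikb((41,z));f=fk(*q);t=tcp(f[2],a);d=t-prev;m=(a+pa)/2
    print(z,q.round(2),"tcp",t.round(1),"tool dx %.1f dz %.1f"%(d[0]*np.cos(m)-d[1]*np.sin(m),-d[0]*np.sin(m)-d[1]*np.cos(m)),"rot %.2f"%(pa-a),"tip",f[3].round(0))
    prev=t;pa=a
```

```text
127 [ 1.76 -0.12] tcp [ 57.2 142.5] tool dx 4.6 dz 3.7 rot -0.03 tip [-16. 190.]
124 [ 1.78 -0.16] tcp [ 57.9 138.8] tool dx 2.0 dz 3.3 rot -0.03 tip [-14. 189.]
121 [ 1.8 -0.2] tcp [ 58.8 135. ] tool dx 2.2 dz 3.3 rot -0.02 tip [-12. 189.]
118 [ 1.84 -0.24] tcp [ 59.6 131.1] tool dx 2.2 dz 3.3 rot -0.02 tip [-10. 188.]
115 [ 1.87 -0.28] tcp [ 60.7 127.1] tool dx 2.5 dz 3.3 rot 0.00 tip [ -7. 188.]
112 [ 1.92 -0.33] tcp [ 61.6 123. ] tool dx 2.5 dz 3.4 rot 0.00 tip [ -4. 186.]
109 [ 1.97 -0.37] tcp [ 62.6 118.9] tool dx 2.5 dz 3.4 rot 0.00 tip [ -0. 185.]
106 [ 2.02 -0.41] tcp [ 63.5 114.8] tool dx 2.4 dz 3.5 rot 0.00 tip [  3. 183.]
103 [ 2.08 -0.45] tcp [ 64.3 110.6] tool dx 2.4 dz 3.5 rot 0.00 tip [  7. 181.]
100 [ 2.14 -0.49] tcp [ 65.1 106.4] tool dx 2.3 dz 3.5 rot 0.00 tip [ 12. 179.]
```

Call:
{"op": "apply_moves", "data": {"deltas": [[[2.3,0,1.8],[0,-0.015,0]],[[2.3,0,1.9],[0,-0.015,0]],[[1,0,1.6],[0,-0.015,0]],[[1,0,1.7],[0,-0.015,0]],[[1.1,0,1.6],[0,-0.01,0]],[[1.1,0,1.7],[0,-0.01,0]],[[0,0,0],[0,0,0]]]}}

```text
clock: 6.78
position: [547.2, 156.9, 134.9]
tool_rot: [0.128, 0.723, 0.664, -0.14]
force: [-0.9, -0.9, -1.5]
gripper_width: 6.5
```

Run:
```python
from h import *
s,M=st();print(tilt(M))
```

```text
t6.78 press [ 57.45  -1.02 134.88] grasp [ 64.52  -1.03 152.52] Fpress [-0.93  0.86 -1.47] w6.5 q [ 0.243  0.591  1.347 -0.369  1.348  0.436]
0.38099700053322055
```

Call:
{"op": "apply_moves", "data": {"deltas": [[[1.5,0,0.5],[0,0,0]],[[1,0,1.6],[0,-0.01,0]],[[1.1,0,1.7],[0,-0.01,0]],[[1.2,0,1.6],[0,0,0]],[[1.2,0,1.7],[0,0,0]],[[0,0,0],[0,0,0]]]}}

```text
clock: 7.28
position: [547.6, 159.8, 126.3]
tool_rot: [0.134, 0.722, 0.663, -0.146]
force: [3.4, -0.6, -1.7]
gripper_width: 5.2
```

Run:
```python
from h import *
s,M=st();print(tilt(M));im=imaging.snapshot("top")[:,:,::-1];cv2.imwrite("pics/top6.png",im)
cv2.imwrite("pics/t6z.png",cv2.resize(np.clip(im[165:215,165:230]*1.6,0,255).astype(np.uint8),None,fx=12,fy=12,interpolation=2))
```

```text
t7.28 press [ 60.4   -1.17 126.35] grasp [ 67.79  -1.17 143.85] Fpress [-0.3  -3.44 -1.66] w5.2 q [ 0.254  0.609  1.345 -0.386  1.344  0.457]
0.3994451321815832
```

View pics/t6z.png

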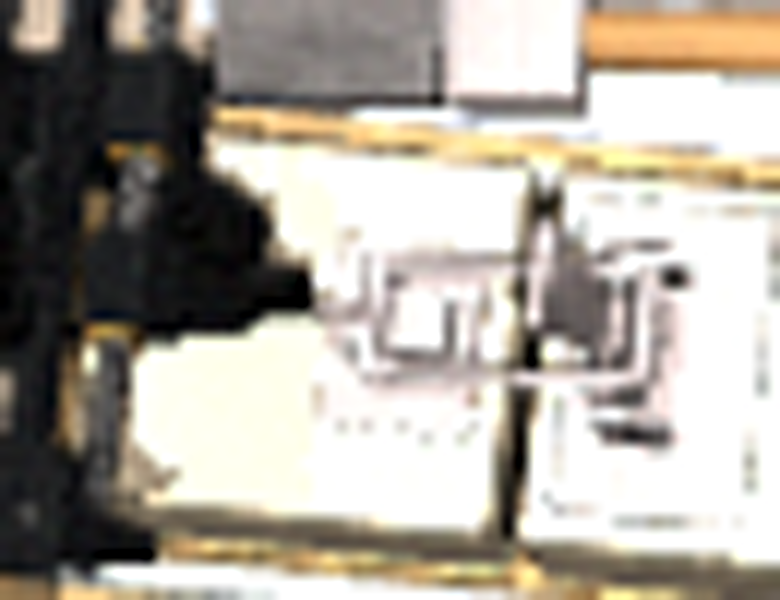

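Run:
```python
from h import *
z=lambda x,y:((x+.5)/12+165-.5,(y+.5)/12+165-.5)
for n,c,zz in[("bar",(355,310),115),("lipfront",(385,310),115),("lipback",(450,325),115),("tab/finger left",(315,300),130)]:
  print(n,P(onz("top",z(*c),zz)).round(1))
s=cv2.imread("pics/top6.png")
cv2.imwrite("pics/t6y.png",cv2.resize(s[175:205,180:225],None,fx=17,fy=17,interpolation=0))
```

```text
bar [ 44.6  -1.9 115. ]
lipfront [ 36.9  -2.6 115. ]
lipback [ 19.8  -0.3 115. ]
tab/finger left [ 52.6  -0.5 130. ]
```

View pics/t6y.png

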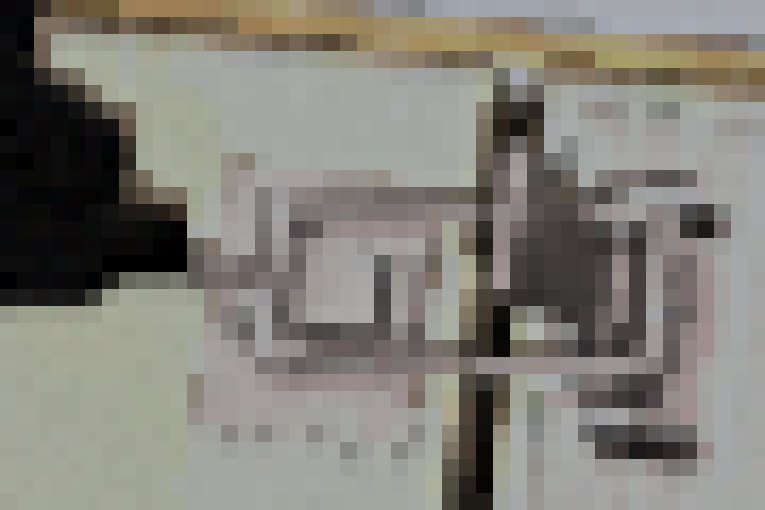

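Call:
{"op": "apply_moves", "data": {"deltas": [[[0.8,0,1.1],[0,0,0]],[[0.8,0,1.1],[0,0,0]],[[0,0,0],[0,0,0]]]}}

```text
clock: 7.58
position: [547.7, 160.3, 123.9]
tool_rot: [0.134, 0.722, 0.663, -0.146]
force: [0.2, 0.2, -0.1]
gripper_width: 0.3
```

```bash
python3 -c "
from h import *
st()"
```

```text
t7.58 press [ 60.9   -1.26 123.95] grasp [ 68.29  -1.25 141.45] Fpress [ 0.2  -0.14 -0.06] w0.3 q [ 0.255  0.613  1.346 -0.386  1.34   0.46 ]
```

Call:
{"op": "apply_moves", "data": {"deltas": [[[0.8,0,1.1],[0,0,0]],[[0.8,0,1.1],[0,0,0]],[[0,0,0],[0,0,0]]]}}

```text
clock: 7.83
position: [547.6, 160.8, 121.2]
tool_rot: [0.134, 0.722, 0.663, -0.146]
force: [0.6, -1.0, -0.3]
gripper_width: 0.1
```

```bash
python3 -c "
from h import *
st()"
```

```text
t7.83 press [ 61.41  -1.09 121.16] grasp [ 68.81  -1.1  138.66] Fpress [-0.97 -0.72 -0.27] w0.1 q [ 0.256  0.616  1.348 -0.387  1.336  0.462]
```

Call:
{"op": "apply_moves", "data": {"deltas": [[[0,0,0],[0,0,0]],[[0,0,-2],[0,0,0]],[[0,0,-5],[0,0,0]],[[0,0,-8],[0,0,0]],[[0,0,-15],[0,0,0]],[[0,0,-20],[0,0,0]],[[0,0,-20],[0,0,0]],[[0,0,-10],[0,0,0]],[[0,0,0],[0,0,0]]], "hand": 0}}

```text
clock: 8.58
position: [551.1, 192.8, 197.5]
tool_rot: [0.135, 0.722, 0.663, -0.144]
force: [0.3, -0.5, 0.5]
gripper_width: 44.2
```

Run:
```python
from h import *
s,M=st();snap("c7.png");im=imaging.snapshot("top")[:,:,::-1];cv2.imwrite("pics/top7.png",im)
cv2.imwrite("pics/t7z.png",cv2.resize(np.clip(im[165:215,165:230]*1.6,0,255).astype(np.uint8),None,fx=12,fy=12,interpolation=2))
```

```text
t8.58 press [ 93.62  -1.85 197.53] grasp [100.98  -1.77 215.04] Fpress [-0.45 -0.36  0.52] w44.2 q [ 0.305  0.583  1.196 -0.369  1.521  0.438]
```

View pics/c7.png

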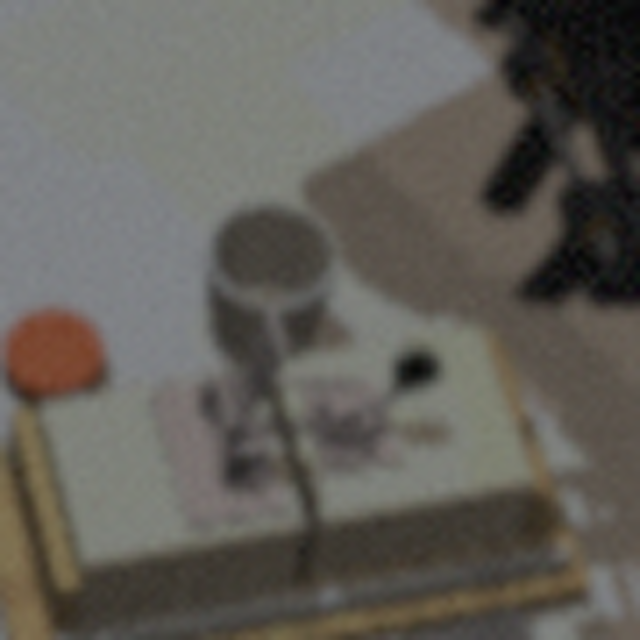

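View pics/t7z.png

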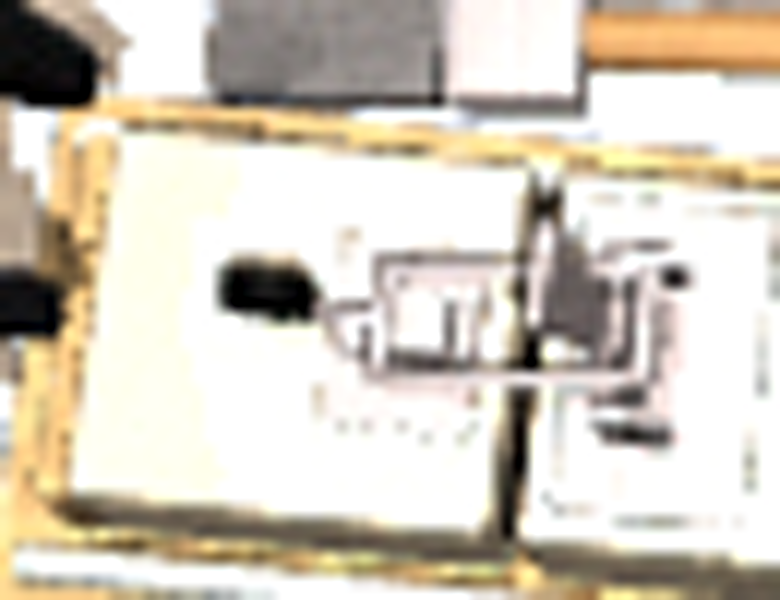

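```bash
cat >> h.py <<'E'
def blob(im,x0,y0,x1,y1,th):
    g=im[y0:y1,x0:x1].max(2).astype(float);w=np.clip(th-g,0,None)
    n,l,st_,c=cv2.connectedComponentsWithStats((w>0).astype(np.uint8))
    for k in range(1,n):
        if st_[k,4]>7:
            m=(l==k)*w; yy,xx=np.mgrid[y0:y1,x0:x1];print(th,(m*xx).sum()/m.sum(),(m*yy).sum()/m.sum(),st_[k])
E
python3 - <<'E'
from h import *
s=cv2.imread("pics/full_c7.png");t=cv2.imread("pics/top7.png")
for th in(45,60):blob(s,308,165,330,180,th);blob(t,180,180,194,196,th)
E
```

```text
45 317.989417989418 171.53439153439155 [ 8  5  5  4 14]
45 186.9391100702576 189.05737704918033 [ 4  7  7  5 26]
60 317.93706293706293 171.56410256410257 [ 8  5  5  4 18]
60 186.93019607843138 188.97725490196078 [ 3  7  8  5 30]
```

Run:
```python
from h import *
p,e=tri((317.95,171.55),(186.93,189.0));q=P(p);print(q,e);r=ikt(q[[0,2]]);print(r,fk(*r))
# consistency: constrain to scene and top rays on plane y=0
for n,uv in(("scene",(317.95,171.55)),("top",(186.93,189.0))):
    c,d=ray(n,uv);c,d=P(c),P(c+d)-P(c);s=-c[1]/d[1];print(n,(c+s*d))
c,d=ray("top",(186.93,189.));print([P(onz("top",(186.93,189.),z)).round(1) for z in(120,130,140)])
```

```text
[ 62.73343039  -0.2996807  132.46840688] 2.5890539052175447
[ 1.73654554 -0.34813796] (array([-33.98189229, 135.6537418 ]), array([ 36.51882566, 110.06763682]), array([ 62.73343039, 132.46840688]), array([-17.29566827, 189.94471644]))
scene [ 61.53729005   0.         132.01274474]
top [ 63.55282359   0.         135.08356334]
[array([ 66.3,  -3.1, 120. ]), array([ 64.5,  -1. , 130. ]), array([ 62.6,   1. , 140. ])]
```

Call:
{"op": "apply_moves", "data": {"deltas": [[[-1.5,-0.5,8],[0,0,0]],[[-1.8,-0.5,16],[0,0,0]],[[0,0,18],[0,0,0]],[[0,0,18],[0,0,0]],[[0,0,14],[0,0,0]],[[0,0,10],[0,0,0]],[[0,0,6],[0,0,0]],[[0,0,0],[0,0,0]]]}}

```text
clock: 9.35
position: [545.4, 153.2, 112.0]
tool_rot: [0.134, 0.722, 0.663, -0.147]
force: [0.7, -0.1, -0.5]
gripper_width: 44.2
```

Run:
```python
from h import *
s,M=st();print(tilt(M));im=imaging.snapshot("top")[:,:,::-1];cv2.imwrite("pics/top8.png",im);snap("c8.png")
cv2.imwrite("pics/t8z.png",cv2.resize(np.clip(im[165:215,165:230]*1.6,0,255).astype(np.uint8),None,fx=12,fy=12,interpolation=2))
```

```text
t9.35 press [ 53.62   0.41 112.05] grasp [ 61.03   0.35 129.54] Fpress [-0.   -0.71 -0.46] w44.2 q [ 0.245  0.617  1.373 -0.391  1.311  0.462]
0.40079579894336675
```

View pics/t8z.png

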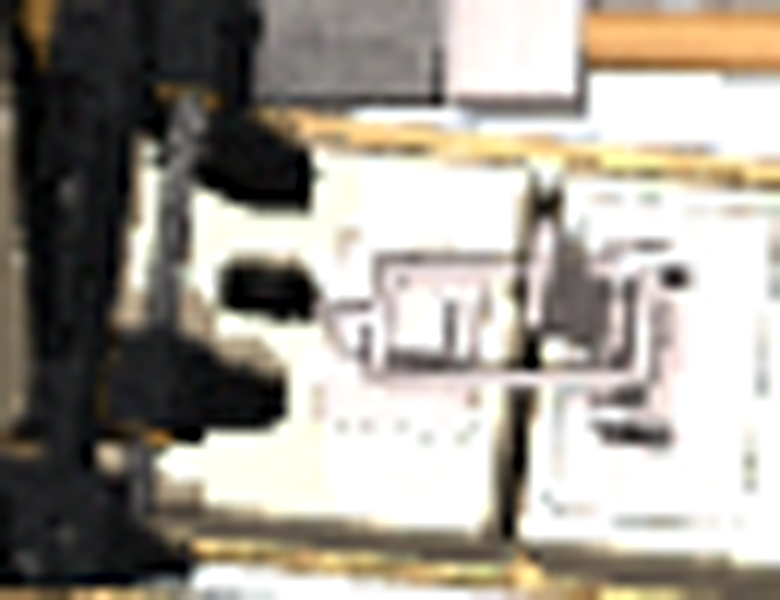

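View pics/c8.png

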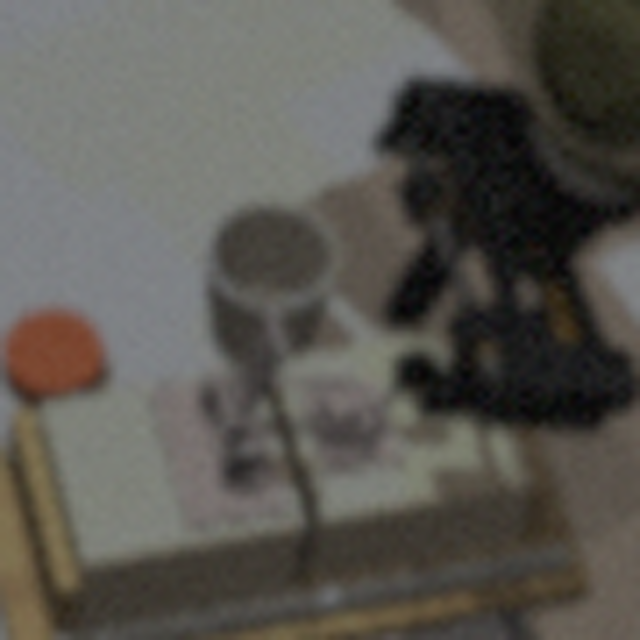

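Run:
```python
from h import *
s,M=st();p=s["position"]
f=640/90
for k in(0,19):
  for yy in(-22,0,22):
    q=proj("scene",p-k*M[:,2]+yy*M[:,1]);print(k,yy,q.round(1),((q-[260,120])*f).round(0))
print(proj("top",p-19*M[:,2]),proj("top",p))
im=cv2.imread("pics/full_c8.png");cv2.imwrite("pics/s8.png",cv2.resize(np.clip(im[155:185,300:345]*3.,0,255).astype(np.uint8),None,fx=17,fy=17,interpolation=2))
```

```text
t9.45 press [ 54.46  -0.3  113.74] grasp [ 61.86  -0.3  131.24] Fpress [ 0.93 -0.47  0.87] w44.1 q [ 0.246  0.616  1.37  -0.391  1.312  0.462]
0 -22 [313.7 169.9] [382. 355.]
0 0 [315.5 174.9] [395. 390.]
0 22 [317.3 180. ] [407. 426.]
19 -22 [316.3 166.7] [400. 332.]
19 0 [318.  171.7] [413. 368.]
19 22 [319.9 176.8] [426. 404.]
[187.69174076 189.22813452] [190.94932527 190.6681591 ]
```

View pics/s8.png

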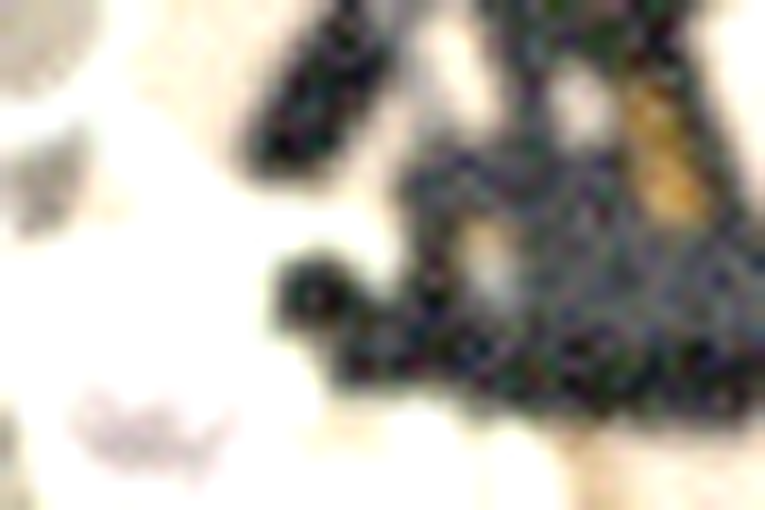

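Call:
{"op": "apply_moves", "data": {"deltas": [[[1,0,1],[0,0,0]],[[0,0,0],[0,0,0]],[[0,0,0],[0,0,0]],[[0,0,0],[0,0,0]],[[0,0,0],[0,0,0]],[[0,0,0],[0,0,0]],[[0,0,0],[0,0,0]],[[0,0,0],[0,0,0]],[[0,0,0],[0,0,0]],[[0,0,0],[0,0,0]]], "hand": -1}}

```text
clock: 10.28
position: [546.5, 154.5, 112.4]
tool_rot: [0.135, 0.722, 0.663, -0.146]
force: [2.4, 1.4, 0.2]
gripper_width: 9.3
```

Run:
```python
from h import *
s,M=st();
```

```text
t10.28 press [ 55.08  -0.5  112.39] grasp [ 62.47  -0.49 129.89] Fpress [ 1.55 -2.24  0.23] w9.3 q [ 0.247  0.618  1.37  -0.391  1.309  0.464]
```

Run:
```python
from h import *
for t in[(62.5,130),(63,132),(62.7,133)]:
    r=ikt(t);print(t,r.round(3),fk(*r)[1].round(1))
for x in(37,39,41):
  for z in (112,110,107,104,101):
    q=ikb((x,z));print((x,z),q.round(2),fk(*q)[2].round(1))
s=cv2.imread("pics/top7.png")
cv2.imwrite("pics/t7y.png",cv2.resize(s[175:205,180:225],None,fx=17,fy=17,interpolation=0))
```

```text
(62.5, 130) [ 1.731 -0.373] [ 35.7 108.3]
(63, 132) [ 1.75  -0.354] [ 36.7 109.7]
(62.7, 133) [ 1.734 -0.343] [ 36.6 110.5]
(37, 112) [ 1.73 -0.32] [ 62.6 135.1]
(37, 110) [ 1.76 -0.35] [ 63.3 132.3]
(37, 107) [ 1.82 -0.4 ] [ 64.2 128.1]
(37, 104) [ 1.88 -0.44] [ 65.2 123.9]
(37, 101) [ 1.95 -0.49] [ 66.  119.6]
(39, 112) [ 1.82 -0.32] [ 64.7 135. ]
(39, 110) [ 1.86 -0.35] [ 65.3 132.3]
(39, 107) [ 1.91 -0.4 ] [ 66.3 128.1]
(39, 104) [ 1.97 -0.44] [ 67.2 123.9]
(39, 101) [ 2.04 -0.48] [ 68.  119.7]
(41, 112) [ 1.92 -0.33] [ 66.7 135. ]
(41, 110) [ 1.95 -0.35] [ 67.3 132.2]
(41, 107) [ 2.  -0.4] [ 68.3 128.1]
(41, 104) [ 2.06 -0.44] [ 69.1 124. ]
(41, 101) [ 2.12 -0.48] [ 69.9 119.8]
```

View pics/t7y.png

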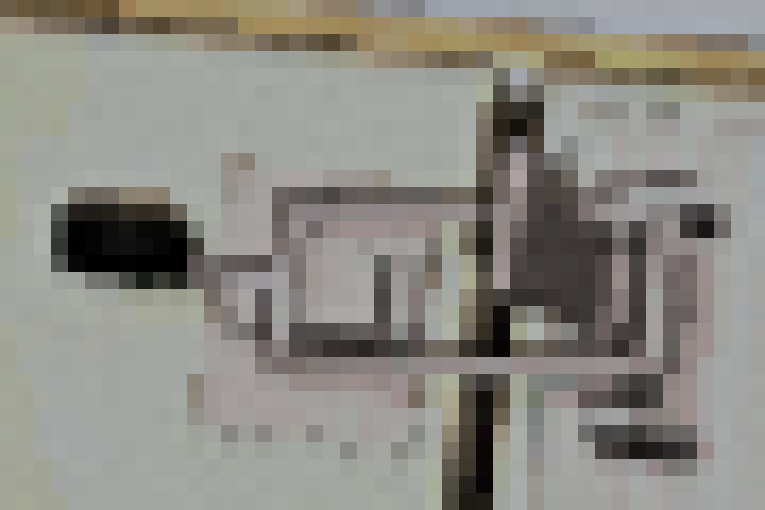

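Call:
{"op": "apply_moves", "data": {"deltas": [[[1.8,0,-0.8],[0,0,0]],[[1.9,0,-0.8],[0,0,0]],[[0,0,0],[0,0,0]]]}}

```text
clock: 10.53
position: [546.6, 157.5, 112.2]
tool_rot: [0.135, 0.722, 0.663, -0.147]
force: [3.7, -5.0, -1.5]
gripper_width: 9.2
```

```bash
python3 -c "
from h import *
st()"
```

```text
t10.53 press [ 58.03  -0.42 112.21] grasp [ 65.46  -0.43 129.7 ] Fpress [-4.7  -4.15 -1.51] w9.2 q [ 0.252  0.622  1.364 -0.392  1.315  0.468]
```

Call:
{"op": "apply_moves", "data": {"deltas": [[[0.8,0,1.2],[0,0,0]],[[0.8,0,1.2],[0,0,0]],[[0,0,0],[0,0,0]]]}}

```text
clock: 10.78
position: [546.7, 158.1, 109.6]
tool_rot: [0.135, 0.722, 0.663, -0.147]
force: [4.1, -4.7, 2.8]
gripper_width: 9.5
```

```bash
python3 -c "
from h import *
st()"
```

```text
t10.78 press [ 58.66  -0.43 109.55] grasp [ 66.1   -0.43 127.04] Fpress [-4.32 -4.5   2.83] w9.5 q [ 0.253  0.626  1.365 -0.392  1.311  0.471]
```

Call:
{"op": "apply_moves", "data": {"deltas": [[[0.8,0,1.2],[0,0,0]],[[0,0,0],[0,0,0]]]}}

```text
clock: 10.95
position: [546.7, 158.5, 108.2]
tool_rot: [0.135, 0.722, 0.663, -0.147]
force: [4.0, -4.8, 0.9]
gripper_width: 9.2
```

```bash
python3 -c "
from h import *
st()"
```

```text
t10.95 press [ 59.01  -0.41 108.22] grasp [ 66.44  -0.42 125.71] Fpress [-4.45 -4.34  0.95] w9.2 q [ 0.254  0.628  1.366 -0.392  1.308  0.472]
```

Call:
{"op": "apply_moves", "data": {"deltas": [[[0.8,0,1.2],[0,0,0]],[[0,0,0],[0,0,0]]]}}

```text
clock: 11.12
position: [546.8, 158.8, 106.8]
tool_rot: [0.135, 0.722, 0.663, -0.147]
force: [4.0, -3.7, 1.6]
gripper_width: 9.6
```

```bash
python3 -c "
from h import *
st()"
```

```text
t11.12 press [ 59.37  -0.44 106.82] grasp [ 66.79  -0.44 124.31] Fpress [-3.37 -4.27  1.6 ] w9.6 q [ 0.254  0.629  1.367 -0.392  1.306  0.474]
```

Call:
{"op": "apply_moves", "data": {"deltas": [[[0.8,0,1.2],[0,0,0]],[[0,0,0],[0,0,0]]]}}

```text
clock: 11.28
position: [546.8, 159.2, 105.4]
tool_rot: [0.135, 0.722, 0.663, -0.147]
force: [3.0, -4.0, 2.3]
gripper_width: 9.6
```

```bash
python3 -c "
from h import *
st()"
```

```text
t11.28 press [ 59.7   -0.43 105.42] grasp [ 67.13  -0.43 122.91] Fpress [-3.71 -3.36  2.27] w9.6 q [ 0.255  0.631  1.368 -0.392  1.304  0.475]
```

Call:
{"op": "apply_moves", "data": {"deltas": [[[0.8,0,1.2],[0,0,0]],[[0,0,0],[0,0,0]]]}}

```text
clock: 11.45
position: [546.9, 159.4, 104.2]
tool_rot: [0.135, 0.722, 0.663, -0.147]
force: [3.0, -4.8, 2.4]
gripper_width: 9.6
```

```bash
python3 -c "
from h import *
st()"
```

```text
t11.45 press [ 59.99  -0.5  104.19] grasp [ 67.42  -0.5  121.68] Fpress [-4.55 -3.38  2.41] w9.6 q [ 0.255  0.633  1.368 -0.392  1.302  0.477]
```

Call:
{"op": "apply_moves", "data": {"deltas": [[[0.8,0,1.2],[0,0,0]],[[0,0,0],[0,0,0]]]}}

```text
clock: 11.62
position: [547.0, 159.6, 103.6]
tool_rot: [0.136, 0.722, 0.663, -0.147]
force: [1.6, -5.8, 8.5]
gripper_width: 9.4
```

```bash
python3 -c "
from h import *
st();snap('c9.png')"
```

```text
t11.62 press [ 60.16  -0.64 103.63] grasp [ 67.6   -0.62 121.12] Fpress [-5.61 -2.07  8.47] w9.4 q [ 0.256  0.634  1.368 -0.393  1.3    0.478]
```

Run:
```python
from h import *
im=imaging.snapshot("top")[:,:,::-1];cv2.imwrite("pics/top9.png",im);
cv2.imwrite("pics/t9y.png",cv2.resize(im[175:205,180:225],None,fx=17,fy=17,interpolation=0))
```

```text
(no output)
```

View pics/t9y.png

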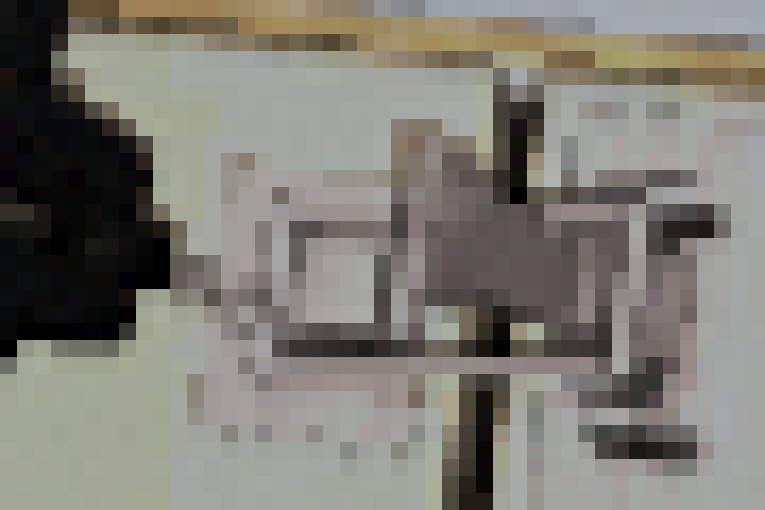

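View pics/c9.png

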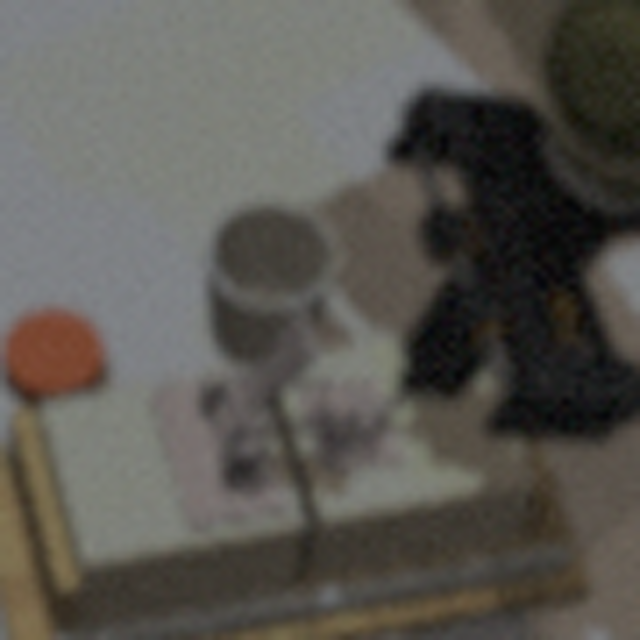

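Run:
```python
from h import *
for z in(101,103):
  p=None
  for x in(41,39,37,35,33,31,29,27):
    q=ikb((x,z));t=fk(*q)[2];print((x,z),q.round(3),t.round(2),None if p is None else (t-p).round(2));p=t
```

```text
(41, 101) [ 2.121 -0.479] [ 69.91 119.79] None
(39, 101) [ 2.037 -0.483] [ 68.   119.66] [-1.92 -0.13]
(37, 101) [ 1.949 -0.486] [ 66.04 119.6 ] [-1.96 -0.06]
(35, 101) [ 1.857 -0.485] [ 64.03 119.61] [-2.01  0.01]
(33, 101) [ 1.76  -0.482] [ 61.96 119.71] [-2.07  0.1 ]
(31, 101) [ 1.656 -0.474] [ 59.83 119.92] [-2.14  0.21]
(29, 101) [ 1.541 -0.463] [ 57.6  120.26] [-2.23  0.34]
(27, 101) [ 1.41  -0.444] [ 55.24 120.78] [-2.36  0.52]
(41, 103) [ 2.079 -0.452] [ 69.39 122.57] None
(39, 103) [ 1.992 -0.455] [ 67.45 122.48] [-1.94 -0.09]
(37, 103) [ 1.903 -0.456] [ 65.47 122.45] [-1.98 -0.02]
(35, 103) [ 1.809 -0.454] [ 63.43 122.51] [-2.04  0.05]
(33, 103) [ 1.709 -0.449] [ 61.33 122.66] [-2.1   0.15]
(31, 103) [ 1.601 -0.44 ] [ 59.15 122.91] [-2.18  0.26]
(29, 103) [ 1.481 -0.425] [ 56.86 123.31] [-2.29  0.4 ]
(27, 103) [ 1.344 -0.404] [ 54.42 123.9 ] [-2.44  0.59]
```

Call:
{"op": "apply_moves", "data": {"deltas": [[[-0.8,0,0.1],[0,0,0]],[[-0.9,0,0.4],[0,0,0]],[[-0.9,0,0.4],[0,0,0]],[[0,0,0],[0,0,0]]]}}

```text
clock: 12.05
position: [547.1, 159.3, 103.8]
tool_rot: [0.134, 0.722, 0.663, -0.144]
force: [2.5, 8.6, 7.4]
gripper_width: 9.5
```

```bash
python3 -c "
from h import *
st()"
```

```text
t12.05 press [ 59.88  -0.75 103.75] grasp [ 67.22  -0.69 121.28] Fpress [ 8.79 -1.77  7.45] w9.5 q [ 0.253  0.631  1.372 -0.39   1.295  0.475]
```

Call:
{"op": "apply_moves", "data": {"deltas": [[[-0.9,0,0.2],[0,0,0]],[[0,0,0],[0,0,0]]]}}

```text
clock: 12.22
position: [547.0, 158.7, 103.9]
tool_rot: [0.134, 0.722, 0.663, -0.144]
force: [3.2, 8.3, 6.5]
gripper_width: 9.3
```

```bash
python3 -c "
from h import *
st()"
```

```text
t12.22 press [ 59.23  -0.74 103.86] grasp [ 66.57  -0.67 121.39] Fpress [ 8.51 -2.49  6.5 ] w9.3 q [ 0.252  0.63   1.373 -0.39   1.294  0.474]
```

Call:
{"op": "apply_moves", "data": {"deltas": [[[-0.9,0,0.35],[0,0,0]],[[-0.9,0,0.35],[0,0,0]],[[0,0,0],[0,0,0]]]}}

```text
clock: 12.47
position: [546.9, 157.1, 104.1]
tool_rot: [0.134, 0.722, 0.663, -0.143]
force: [2.4, 11.2, 8.6]
gripper_width: 9.4
```

```bash
python3 -c "
from h import *
st()"
```

```text
t12.47 press [ 57.67  -0.78 104.1 ] grasp [ 64.99  -0.71 121.63] Fpress [11.38 -1.47  8.63] w9.4 q [ 0.249  0.627  1.376 -0.39   1.291  0.472]
```

Call:
{"op": "apply_moves", "data": {"deltas": [[[-0.9,0,0.35],[0,0,0]],[[-0.9,0,0.35],[0,0,0]],[[0,0,0],[0,0,0]]]}}

```text
clock: 12.72
position: [546.8, 155.3, 104.2]
tool_rot: [0.134, 0.722, 0.663, -0.143]
force: [2.9, 12.4, 8.9]
gripper_width: 9.8
```

```bash
python3 -c "
from h import *
st()"
```

```text
t12.72 press [ 55.85  -0.76 104.15] grasp [ 63.17  -0.69 121.69] Fpress [12.55 -1.83  8.89] w9.8 q [ 0.247  0.625  1.38  -0.39   1.289  0.47 ]
```

Call:
{"op": "apply_moves", "data": {"deltas": [[[-1.0,0,0.1],[0,0,0]],[[-1.0,0,0.2],[0,0,0]],[[0,0,0],[0,0,0]]]}}

```text
clock: 12.97
position: [546.6, 153.3, 104.5]
tool_rot: [0.134, 0.722, 0.663, -0.143]
force: [2.1, 11.0, 8.0]
gripper_width: 9.7
```

```bash
python3 -c "
from h import *
st()"
```

```text
t12.97 press [ 53.87  -0.74 104.45] grasp [ 61.19  -0.67 121.99] Fpress [11.14 -1.17  7.96] w9.7 q [ 0.243  0.623  1.383 -0.391  1.287  0.467]
```

Call:
{"op": "apply_moves", "data": {"deltas": [[[-1.0,0,0.1],[0,0,0]],[[-1.0,0,0.2],[0,0,0]],[[0,0,0],[0,0,0]]]}}

```text
clock: 13.22
position: [546.5, 151.5, 105.0]
tool_rot: [0.134, 0.722, 0.663, -0.143]
force: [2.8, 11.6, 8.0]
gripper_width: 9.7
```

Run:
```python
from h import *
st()
im=imaging.snapshot("top")[:,:,::-1];cv2.imwrite("pics/top10.png",im);
cv2.imwrite("pics/t10y.png",cv2.resize(im[175:205,180:225],None,fx=17,fy=17,interpolation=0))
```

```text
t13.22 press [ 52.    -0.78 104.99] grasp [ 59.32  -0.71 122.53] Fpress [11.83 -1.83  7.99] w9.7 q [ 0.24   0.621  1.386 -0.391  1.286  0.465]
```

View pics/t10y.png

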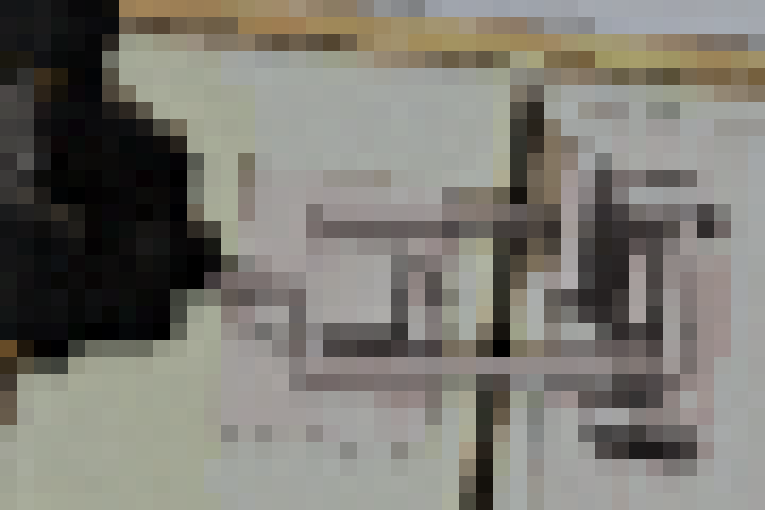

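Call:
{"op": "apply_moves", "data": {"deltas": [[[-0.2,0,-0.5],[0,0,0]],[[0,0,0],[0,0,0]]]}}

```text
clock: 13.43
position: [546.4, 151.3, 105.3]
tool_rot: [0.134, 0.722, 0.663, -0.143]
force: [2.3, 11.2, 6.4]
gripper_width: 9.8
```

```bash
python3 -c "
from h import *
st()"
```

```text
t13.43 press [ 51.88  -0.73 105.3 ] grasp [ 59.2   -0.66 122.83] Fpress [11.39 -1.34  6.39] w9.8 q [ 0.24   0.62   1.385 -0.391  1.287  0.464]
```

Call:
{"op": "apply_moves", "data": {"deltas": [[[-0.3,0,-0.7],[0,0,0]],[[0,0,0],[0,0,0]]]}}

```text
clock: 13.6
position: [546.2, 151.1, 105.7]
tool_rot: [0.134, 0.722, 0.663, -0.144]
force: [3.6, 9.9, 3.9]
gripper_width: 9.7
```

```bash
python3 -c "
from h import *
st()
print(P(ray('top',(200,190))[0]))"
```

```text
t13.60 press [ 51.65  -0.58 105.7 ] grasp [ 58.98  -0.53 123.23] Fpress [10.16 -2.73  3.94] w9.7 q [ 0.24   0.62   1.385 -0.391  1.288  0.464]
[-167.27312244  255.31142962 1383.06079544]
```

Call:
{"op": "apply_moves", "data": {"deltas": [[[-0.9,0,0.3],[0,0,0]],[[-0.9,0,0.3],[0,0,0]],[[0,0,0],[0,0,0]]]}}

```text
clock: 13.85
position: [546.0, 148.2, 106.1]
tool_rot: [0.135, 0.722, 0.663, -0.145]
force: [2.5, 3.6, 5.2]
gripper_width: 9.6
```

Run:
```python
from h import *
st()
im=imaging.snapshot("top")[:,:,::-1];cv2.imwrite("pics/top11.png",im);
cv2.imwrite("pics/t11y.png",cv2.resize(im[175:205,180:225],None,fx=17,fy=17,interpolation=0))
```

```text
t13.85 press [ 48.69  -0.6  106.1 ] grasp [ 56.05  -0.56 123.62] Fpress [ 3.76 -2.17  5.17] w9.6 q [ 0.236  0.617  1.389 -0.394  1.287  0.461]
```

View pics/t11y.png

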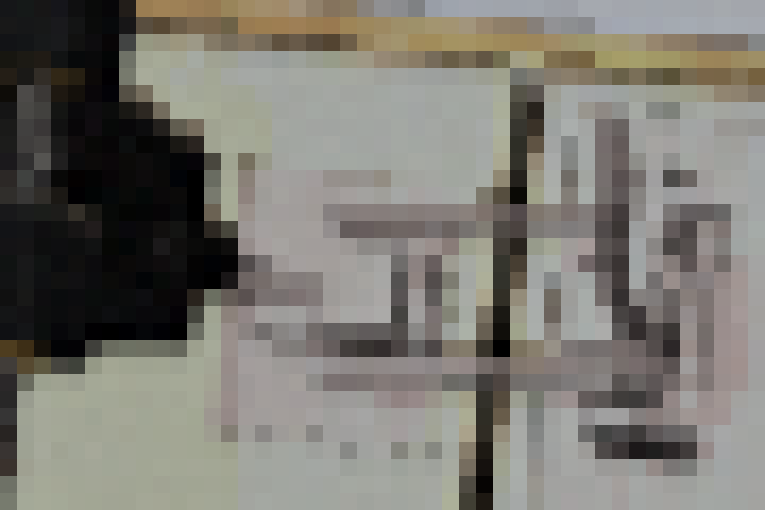

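Call:
{"op": "apply_moves", "data": {"deltas": [[[-0.9,0,0.3],[0,0,0]],[[-0.9,0,0.3],[0,0,0]],[[0,0,0],[0,0,0]]]}}

```text
clock: 14.15
position: [545.9, 146.5, 106.3]
tool_rot: [0.134, 0.722, 0.663, -0.144]
force: [2.4, 4.7, 5.0]
gripper_width: 9.6
```

Run:
```python
from h import *
st()
```

```text
t14.15 press [ 47.07  -0.6  106.27] grasp [ 54.41  -0.56 123.79] Fpress [ 4.88 -1.97  5.02] w9.6 q [ 0.233  0.615  1.392 -0.394  1.285  0.459]
```

Call:
{"op": "apply_moves", "data": {"deltas": [[[-1,0,0.2],[0,0,0]],[[-1,0,0.2],[0,0,0]],[[0,0,0],[0,0,0]]]}}

```text
clock: 14.4
position: [545.8, 145.4, 106.6]
tool_rot: [0.134, 0.722, 0.663, -0.144]
force: [3.7, 10.3, 5.5]
gripper_width: 9.4
```

Run:
```python
from h import *
st()
im=imaging.snapshot("top")[:,:,::-1];cv2.imwrite("pics/top12.png",im);
cv2.imwrite("pics/t12y.png",cv2.resize(im[175:205,180:225],None,fx=17,fy=17,interpolation=0))
```

```text
t14.40 press [ 45.89  -0.64 106.61] grasp [ 53.21  -0.59 124.15] Fpress [10.56 -2.83  5.46] w9.4 q [ 0.231  0.613  1.394 -0.393  1.282  0.457]
```

View pics/t12y.png

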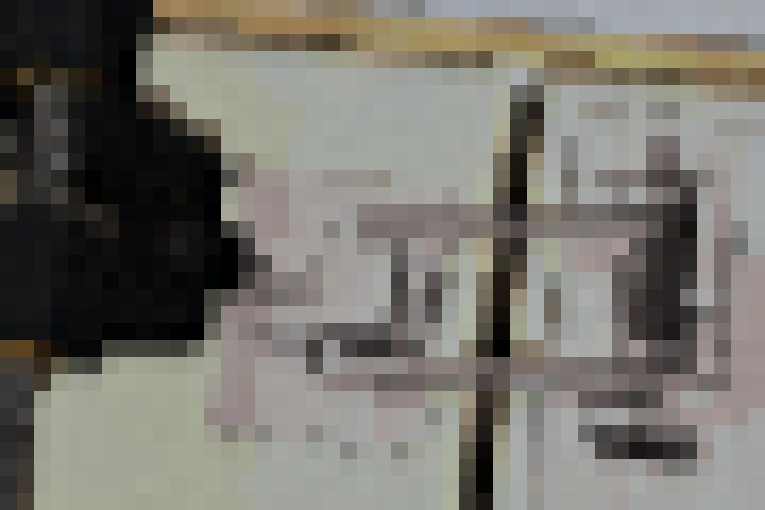

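Run:
```python
from h import *
for t in[(53.2,124.2),(53.7,126)]:
    r=ikt(t);f=fk(*r);print(r.round(3),f[1].round(1),f[3].round(0))
im=cv2.imread("pics/top12.png")
# handle tip expected px for thetas
for th in(1.1,1.2,1.3,1.4,1.5,1.6):
    h=np.array([-30,114])+rot(-th,np.array([-77.,0]));print(th,proj("top",W(h[0],0,h[1])).round(1))
cv2.imwrite("pics/t12w.png",cv2.resize(np.clip(im[170:205,195:235]*1.5,0,255).astype(np.uint8),None,fx=16,fy=16,interpolation=2))
snap("c12.png")
```

```text
[ 1.27  -0.391] [ 26. 103.] [-53. 188.]
[ 1.293 -0.376] [ 26.9 104.3] [-51. 188.]
1.1 [228.  189.5]
1.2 [225.6 189.1]
1.3 [223.  188.7]
1.4 [220.4 188.3]
1.5 [217.7 188. ]
1.6 [215.1 187.7]
```

View pics/t12w.png

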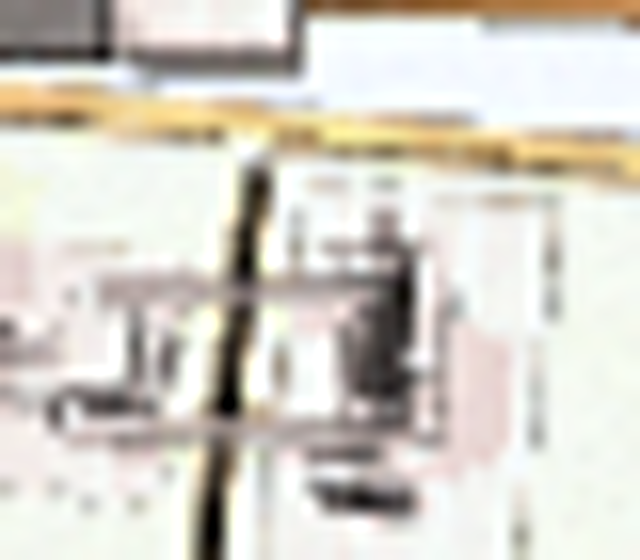

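View pics/c12.png

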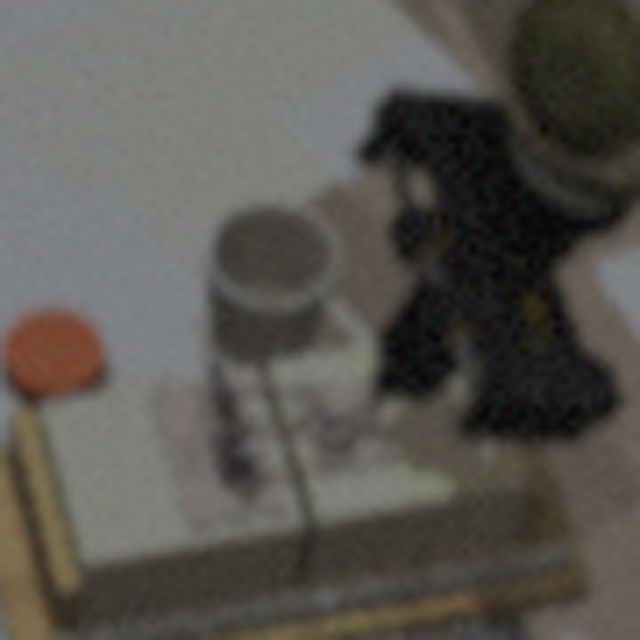

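Call:
{"op": "apply_moves", "data": {"deltas": [[[0.8,0,-0.3],[0,0,0]],[[0,0,0],[0,0,0]]]}}

```text
clock: 14.67
position: [545.8, 145.4, 106.6]
tool_rot: [0.134, 0.722, 0.663, -0.145]
force: [3.5, 6.4, 6.5]
gripper_width: 9.4
```

Run:
```python
from h import *
st()
```

```text
t14.67 press [ 45.9   -0.63 106.59] grasp [ 53.25  -0.59 124.1 ] Fpress [ 6.67 -2.91  6.53] w9.4 q [ 0.231  0.614  1.393 -0.394  1.284  0.458]
```

Preload is reduced and the loop didn't move. Now I'll open the gripper and retreat along the tool axis.

Call:
{"op": "apply_moves", "data": {"deltas": [[[0,0,0],[0,0,0]],[[0,0,0],[0,0,0]],[[0,0,0],[0,0,0]],[[0,0,-2],[0,0,0]],[[0,0,-6],[0,0,0]],[[0,0,-12],[0,0,0]],[[0,0,-18],[0,0,0]],[[0,0,-20],[0,0,0]],[[0,0,-20],[0,0,0]],[[0,0,-12],[0,0,0]],[[0,0,0],[0,0,0]]], "hand": -0.2}}

```text
clock: 15.58
position: [549.0, 180.1, 191.4]
tool_rot: [0.135, 0.722, 0.663, -0.144]
force: [0.1, -0.4, 0.5]
gripper_width: 34.8
```

Run:
```python
from h import *
st()
im=imaging.snapshot("top")[:,:,::-1];cv2.imwrite("pics/top13.png",im);
cv2.imwrite("pics/t13y.png",cv2.resize(im[175:205,180:225],None,fx=17,fy=17,interpolation=0));snap("c13.png")
s=cv2.imread("pics/full_c13.png")
for th in(45,60):blob(s,304,165,330,185,th);blob(im,184,180,200,196,th)
```

```text
t15.58 press [ 80.72  -0.88 191.38] grasp [ 88.09  -0.8  208.89] Fpress [-0.4  -0.18  0.48] w34.8 q [ 0.286  0.57   1.233 -0.373  1.492  0.43 ]
45 315.30102040816325 172.80102040816325 [ 9  7  5  3 12]
45 190.17840375586854 189.78286384976525 [ 3  8  7  4 26]
60 315.19711538461536 172.84134615384616 [ 9  6  5  5 19]
60 190.12908366533864 189.70199203187252 [ 3  8  8  4 28]
```

View pics/t13y.png

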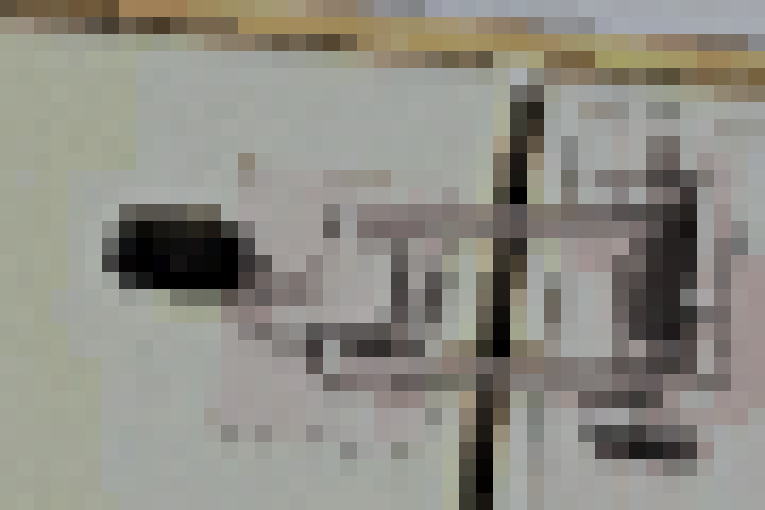

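View pics/c13.png

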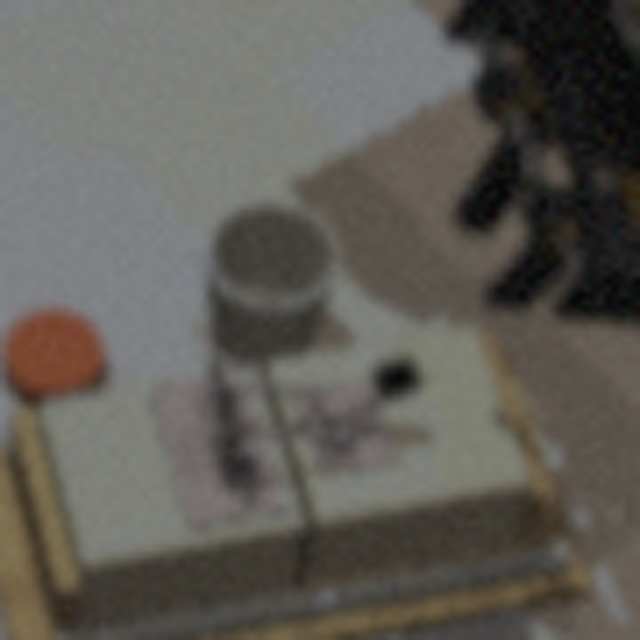

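Call:
{"op": "apply_moves", "data": {"deltas": [[[-8,0,4.8],[0,0,0]],[[-10,0,6],[0,0,0]],[[-12,0,7.2],[0,0,0]],[[-12,0,7.2],[0,0,0]],[[-12,0,7.2],[0,0,0]],[[-11,0,6.6],[0,0,0]],[[-8,0,4.8],[0,0,0]],[[-6,0,3.6],[0,0,0]],[[0,0,0],[0,0,0]],[[0,0,0],[0,0,0]]], "hand": -1}}

```text
clock: 16.52
position: [540.5, 88.0, 175.8]
tool_rot: [0.134, 0.722, 0.663, -0.146]
force: [0.6, -0.5, -0.2]
gripper_width: -0.0
```

Run:
```python
from h import *
p,e=tri((315.2,172.83),(190.14,189.72));q=P(p);print(q,e);r=ikt(q[[0,2]]);print(r,fk(*r))
st();snap("c14.png")
```

```text
[ 5.35103037e+01 -4.61934766e-02  1.27158479e+02] 2.886472850528915
[ 1.27814626 -0.36171112] (array([-43.15287644, 131.65621255]), array([ 26.99407378, 105.11557623]), array([ 53.51030368, 127.15847875]), array([-52.21377853, 187.72616933]))
t16.52 press [-1.1780e+01 -1.6000e-01  1.7577e+02] grasp [-4.3800e+00 -1.7000e-01  1.9327e+02] Fpress [-0.47 -0.64 -0.15] w-0.0 q [ 0.137  0.489  1.405 -0.399  1.358  0.329]
```

View pics/c14.png

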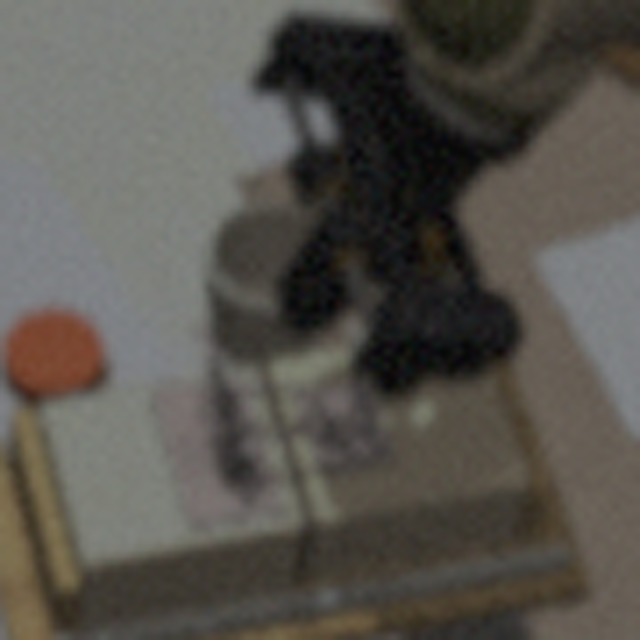

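Call:
{"op": "apply_moves", "data": {"deltas": [[[-4,0,1.7],[0,0,0]],[[-4,0,1.7],[0,0,0]],[[-2.5,0,1],[0,0,0]],[[-1.8,0,0.8],[0,0,0]],[[0,0,0],[0,0,0]]]}}

```text
clock: 16.98
position: [539.3, 74.4, 175.8]
tool_rot: [0.134, 0.722, 0.663, -0.146]
force: [0.2, 1.2, -0.3]
gripper_width: 0.3
```

Run:
```python
from h import *
st()
```

```text
t16.98 press [-2.5330e+01 -1.4000e-01  1.7581e+02] grasp [-1.7930e+01 -1.5000e-01  1.9331e+02] Fpress [ 1.17 -0.11 -0.32] w0.3 q [ 0.114  0.477  1.423 -0.403  1.344  0.311]
```

Call:
{"op": "apply_moves", "data": {"deltas": [[[-1.8,0,0.8],[0,0,0]],[[-1.8,0,0.8],[0,0,0]],[[-1.8,0,0.8],[0,0,0]],[[0,0,0],[0,0,0]]]}}

```text
clock: 17.32
position: [538.8, 68.6, 175.7]
tool_rot: [0.134, 0.722, 0.663, -0.146]
force: [0.4, -0.5, 0.7]
gripper_width: 0.6
```

Run:
```python
from h import *
st()
for th in np.arange(1.4,-.01,-.1):
    C=np.array([-30,114])+rot(-th,np.array([-65.,5.5]));print(round(th,2),C.round(1),(C+[8.3,-3.5]).round(1))
```

```text
t17.32 press [-3.1230e+01 -1.7000e-01  1.7567e+02] grasp [-2.3830e+01 -1.7000e-01  1.9317e+02] Fpress [-0.46 -0.39  0.69] w0.6 q [ 0.104  0.473  1.43  -0.404  1.337  0.303]
1.4 [-35.6 179. ] [-27.3 175.5]
1.3 [-42.1 178.1] [-33.8 174.6]
1.2 [-48.4 176.6] [-40.1 173.1]
1.1 [-54.6 174.4] [-46.3 170.9]
1.0 [-60.5 171.7] [-52.2 168.2]
0.9 [-66.1 168.3] [-57.8 164.8]
0.8 [-71.3 164.5] [-63. 161.]
0.7 [-76.2 160.1] [-67.9 156.6]
0.6 [-80.5 155.2] [-72.2 151.7]
0.5 [-84.4 150. ] [-76.1 146.5]
0.4 [-87.7 144.4] [-79.4 140.9]
0.3 [-90.5 138.5] [-82.2 135. ]
0.2 [-92.6 132.3] [-84.3 128.8]
0.1 [-94.1 126. ] [-85.8 122.5]
-0.0 [-95.  119.5] [-86.7 116. ]
```

Call:
{"op": "apply_moves", "data": {"deltas": [[[-1.8,0,1.4],[0,0,0]],[[-1.8,0,1.5],[0,0,0]],[[-1.8,0,1.5],[0,0,0]],[[-1.8,0,1.5],[0,0,0]],[[0,0,0],[0,0,0]]]}}

```text
clock: 17.73
position: [538.0, 59.6, 172.9]
tool_rot: [0.134, 0.722, 0.663, -0.147]
force: [0.4, -0.0, -0.2]
gripper_width: 0.8
```

Run:
```python
from h import *
st();snap("c15.png")
```

```text
t17.73 press [-4.0290e+01 -7.0000e-02  1.7286e+02] grasp [-3.2890e+01 -8.0000e-02  1.9036e+02] Fpress [ 0.02 -0.37 -0.17] w0.8 q [ 0.088  0.468  1.445 -0.407  1.322  0.293]
```

View pics/c15.png

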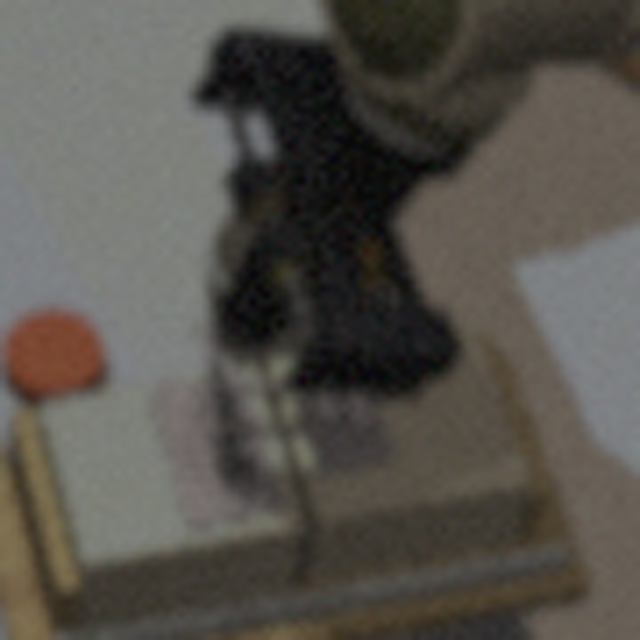

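Call:
{"op": "apply_moves", "data": {"deltas": [[[-1.8,0,1.6],[0,0,0]],[[-1.8,0,1.6],[0,0,0]],[[-1.8,0,1.6],[0,0,0]],[[0,0,0],[0,0,0]]]}}

```text
clock: 18.12
position: [537.4, 52.8, 170.5]
tool_rot: [0.134, 0.722, 0.663, -0.146]
force: [0.2, 0.2, 0.3]
gripper_width: 0.7
```

Run:
```python
from h import *
st()
im=imaging.snapshot("top")[:,:,::-1];cv2.imwrite("pics/top16.png",im);
cv2.imwrite("pics/t16.png",cv2.resize(np.clip(im[155:225,165:245]*1.5,0,255).astype(np.uint8),None,fx=9,fy=8.5,interpolation=2))
```

```text
t18.12 press [-4.7110e+01 -6.0000e-02  1.7052e+02] grasp [-3.9710e+01 -7.0000e-02  1.8801e+02] Fpress [ 0.24 -0.15  0.33] w0.7 q [ 0.076  0.465  1.456 -0.409  1.31   0.286]
```

View pics/t16.png

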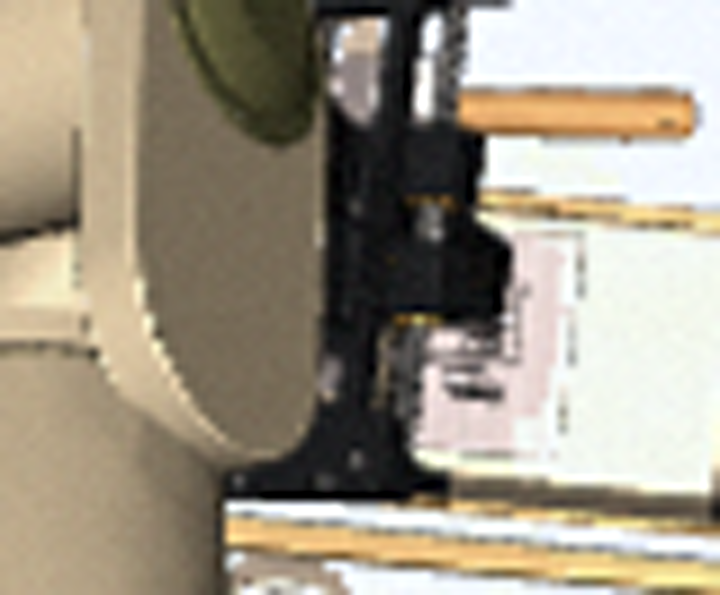

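Run:
```python
from h import *
s,M=st()
row=155+280/8.5
for z in(170,180,190):print(z,P(onz("top",(221.9,row),z)).round(1))
print(proj("top",s["position"]),proj("top",s["position"]-9*M[:,0]))
snap("c16.png",265,130,335,200)
```

```text
t18.17 press [-4.691e+01 -6.000e-02  1.706e+02] grasp [-3.951e+01 -7.000e-02  1.881e+02] Fpress [ 0.09 -0.25 -0.45] w0.3 q [ 0.076  0.465  1.456 -0.409  1.311  0.286]
170 [-45.3  -5.7 170. ]
180 [-46.3  -3.6 180. ]
190 [-47.4  -1.4 190. ]
[222.19775342 189.81311602] [224.90909779 189.81836826]
```

View pics/c16.png

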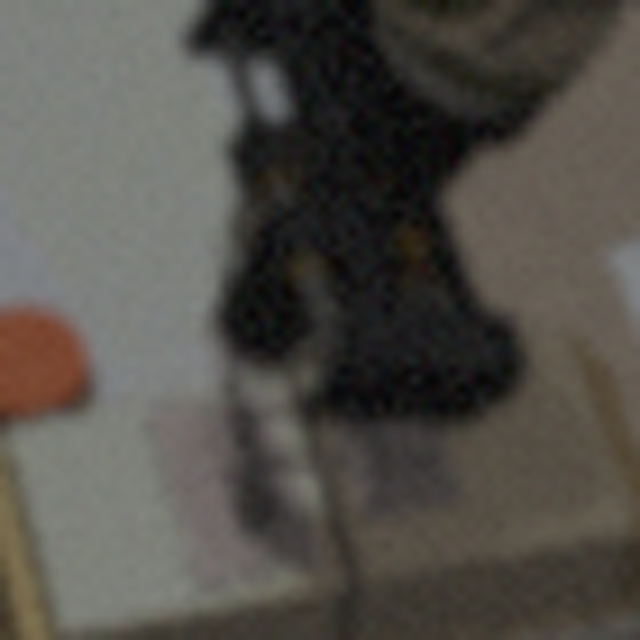

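Call:
{"op": "apply_moves", "data": {"deltas": [[[-1.8,0,0.8],[0,0,0]],[[-1.8,0,0.8],[0,0,0]],[[-1.8,0,0.8],[0,0,0]],[[0,0,0],[0,0,0]]]}}

```text
clock: 18.55
position: [536.9, 47.0, 170.6]
tool_rot: [0.134, 0.722, 0.663, -0.146]
force: [-0.4, -0.0, -0.9]
gripper_width: 0.3
```

Run:
```python
from h import *
st()
im=imaging.snapshot("top")[:,:,::-1];cv2.imwrite("pics/top17.png",im);
cv2.imwrite("pics/t17.png",cv2.resize(np.clip(im[155:225,165:245]*1.5,0,255).astype(np.uint8),None,fx=9,fy=8.5,interpolation=2))
```

```text
t18.55 press [-5.2930e+01 -1.1000e-01  1.7063e+02] grasp [-4.5530e+01 -1.2000e-01  1.8813e+02] Fpress [-0.04  0.42 -0.91] w0.3 q [ 0.065  0.461  1.463 -0.411  1.304  0.277]
```

View pics/t17.png

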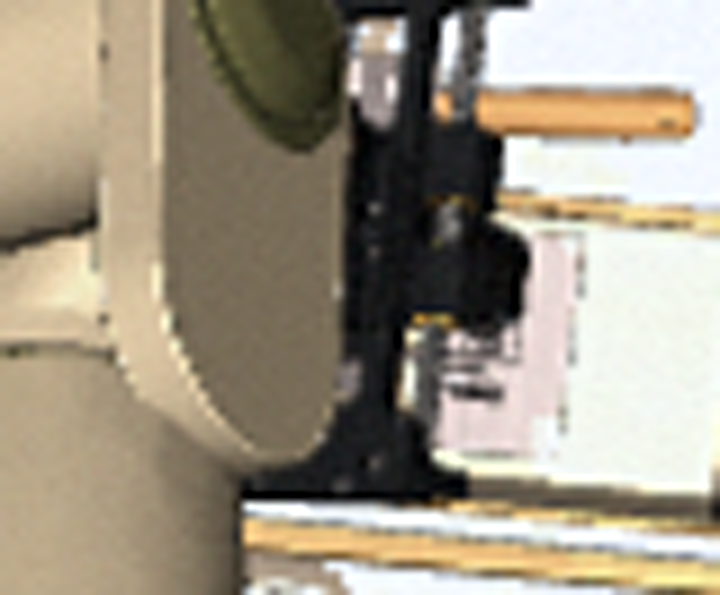

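Run:
```python
from h import *
im=imaging.snapshot("scene")[:,:,::-1];cv2.imwrite("pics/full_c17.png",im)
cv2.imwrite("pics/c17.png",cv2.resize(np.clip(im[145:190,280:330]*2.2,0,255).astype(np.uint8),None,fx=14,fy=13,interpolation=2))
im=cv2.imread("pics/full_c13.png")
cv2.imwrite("pics/c13b.png",cv2.resize(np.clip(im[145:190,280:330]*2.2,0,255).astype(np.uint8),None,fx=14,fy=13,interpolation=2))
for th in (1.2,1.3,1.4):
    h=np.array([-30,114])+rot(-th,np.array([-77.,0]));u=proj("scene",W(h[0],0,h[1]));print(th,u,(u-[280,145])*[14,13])
u=proj("scene",W(-30,0,114));print((u-[280,145])*[14,13])
u=proj("scene",W(-53,0,170.6));print((u-[280,145])*[14,13])
```

```text
1.2 [285.73392684 168.87551639] [ 80.2749757  310.38171306]
1.3 [287.86844975 168.07393559] [110.15829647 299.96116263]
1.4 [290.0523905 167.3869585] [140.73346699 291.03046055]
[173.42163803 444.02745048]
[ 96.6407704  340.23277471]
```

View pics/c17.png

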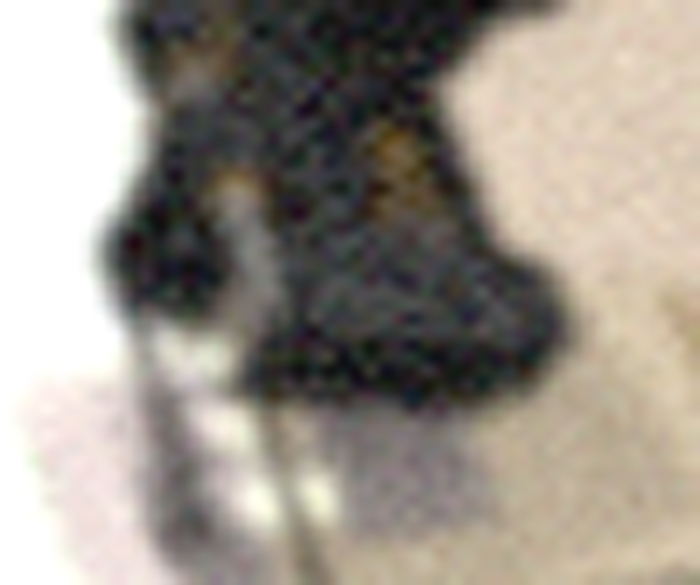

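View pics/c13b.png

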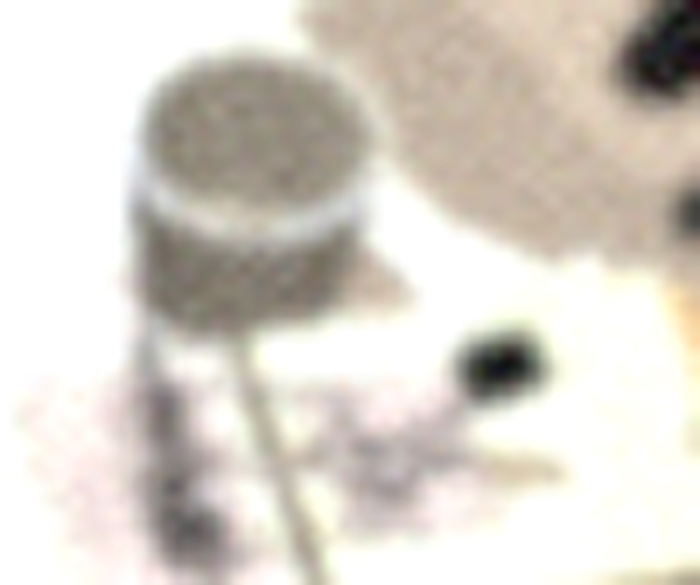

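Call:
{"op": "apply_moves", "data": {"deltas": [[[4,0,-1.7],[0,0,0]],[[6,0,-2.5],[0,0,0]],[[6,0,-2.5],[0,0,0]],[[5,0,-2.1],[0,0,0]],[[2,0,4.6],[0,0,0]],[[2,0,4.6],[0,0,0]],[[0,0,0],[0,0,0]]]}}

```text
clock: 19.23
position: [538.4, 70.1, 159.1]
tool_rot: [0.134, 0.722, 0.663, -0.147]
force: [-0.1, -0.7, 0.7]
gripper_width: 0.2
```

Run:
```python
from h import *
st()
im=imaging.snapshot("scene")[:,:,::-1];cv2.imwrite("pics/full_c18.png",im)
cv2.imwrite("pics/c18.png",cv2.resize(np.clip(im[145:190,280:330]*2.2,0,255).astype(np.uint8),None,fx=14,fy=13,interpolation=2))
im=imaging.snapshot("top")[:,:,::-1];cv2.imwrite("pics/top18.png",im);
cv2.imwrite("pics/t18.png",cv2.resize(np.clip(im[155:225,165:245]*1.5,0,255).astype(np.uint8),None,fx=9,fy=8.5,interpolation=2))
```

```text
t19.23 press [-29.78   0.43 159.11] grasp [-22.38   0.39 176.61] Fpress [-0.73  0.06  0.72] w0.2 q [ 0.106  0.49   1.449 -0.407  1.307  0.319]
```

View pics/c18.png

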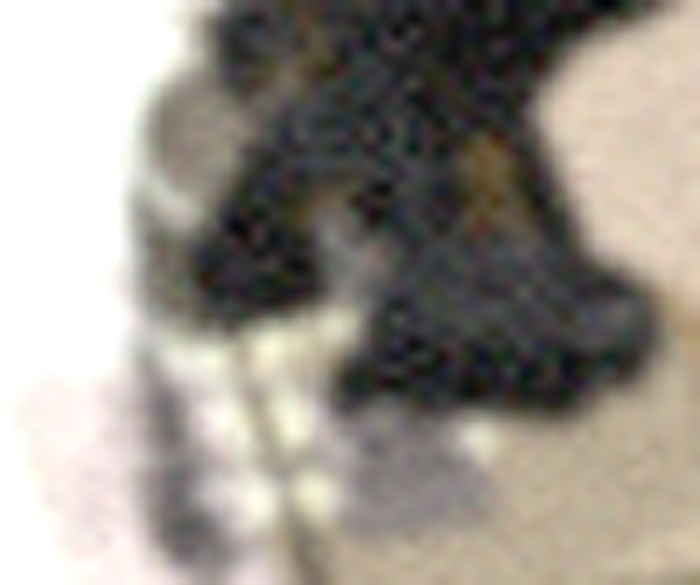

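View pics/t18.png

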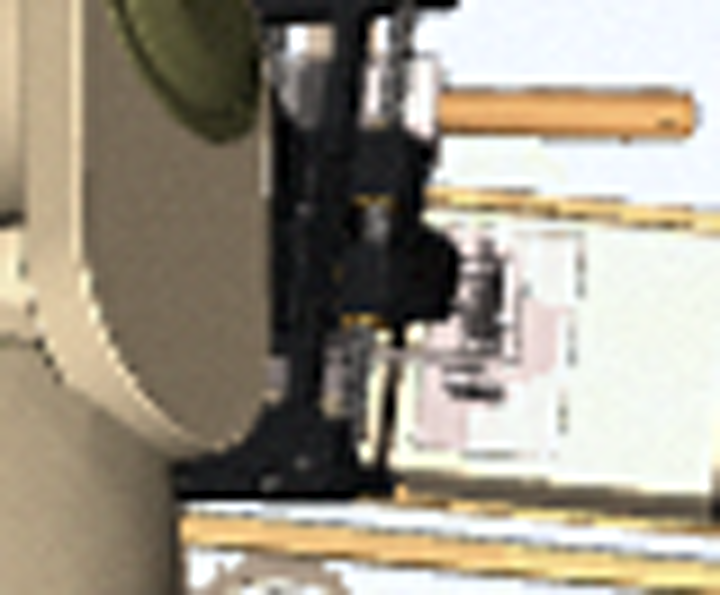

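Run:
```python
from h import *
s,M=st();p=s["position"]
for k in(0,6,10,13,16,19):
    t=p-k*M[:,2]
    out=[]
    for w in(-9,0,9):
        u=proj("scene",t+w*M[:,0]);out.append(((u-[280,145])*[14,13]).round(0))
        u=proj("top",t+w*M[:,0]);out.append(((u-[165,155])*[9,8.5]).round(0))
    print(k,out)
```

```text
t19.33 press [-2.9920e+01  2.0000e-02  1.6012e+02] grasp [-22.52   0.   177.61] Fpress [-0.58  1.14 -0.81] w0.4 q [ 0.106  0.489  1.448 -0.407  1.308  0.319]
0 [array([154., 345.]), array([490., 298.]), array([186., 347.]), array([466., 298.]), array([217., 349.]), array([442., 298.])]
6 [array([164., 332.]), array([482., 294.]), array([196., 334.]), array([458., 294.]), array([228., 335.]), array([434., 294.])]
10 [array([172., 322.]), array([476., 291.]), array([203., 324.]), array([452., 291.]), array([235., 326.]), array([428., 291.])]
13 [array([177., 316.]), array([472., 289.]), array([209., 318.]), array([447., 289.]), array([241., 320.]), array([423., 289.])]
16 [array([182., 309.]), array([467., 287.]), array([214., 311.]), array([443., 287.]), array([246., 313.]), array([419., 287.])]
19 [array([188., 302.]), array([463., 285.]), array([220., 304.]), array([439., 285.]), array([252., 306.]), array([415., 285.])]
```

Call:
{"op": "apply_moves", "data": {"deltas": [[[1.2,0,2.7],[0,0,0]],[[1.2,0,2.7],[0,0,0]],[[-1.8,0,0.8],[0,0,0]],[[-1.8,0,0.8],[0,0,0]],[[-1.8,0,0.8],[0,0,0]],[[0,0,0],[0,0,0]]]}}

```text
clock: 19.83
position: [538.5, 63.8, 154.6]
tool_rot: [0.134, 0.722, 0.663, -0.146]
force: [-0.3, -0.2, 0.4]
gripper_width: 0.2
```

Run:
```python
from h import *
st()
```

```text
t19.83 press [-35.96  -0.2  154.62] grasp [-28.56  -0.2  172.12] Fpress [-0.22  0.3   0.44] w0.2 q [ 0.095  0.49   1.462 -0.41   1.289  0.316]
```

Call:
{"op": "apply_moves", "data": {"deltas": [[[-1.8,0,0.8],[0,0,0]],[[-1.8,0,0.8],[0,0,0]],[[-1.8,0,0.8],[0,0,0]],[[0,0,0],[0,0,0]]]}}

```text
clock: 20.17
position: [537.9, 58.1, 154.4]
tool_rot: [0.134, 0.722, 0.663, -0.146]
force: [0.8, 0.8, -0.0]
gripper_width: 0.3
```

Run:
```python
from h import *
st()
im=imaging.snapshot("scene")[:,:,::-1];cv2.imwrite("pics/full_c19.png",im)
cv2.imwrite("pics/c19.png",cv2.resize(np.clip(im[145:190,280:330]*2.2,0,255).astype(np.uint8),None,fx=14,fy=13,interpolation=2))
im=imaging.snapshot("top")[:,:,::-1];cv2.imwrite("pics/top19.png",im);
cv2.imwrite("pics/t19.png",cv2.resize(np.clip(im[155:225,165:245]*1.5,0,255).astype(np.uint8),None,fx=9,fy=8.5,interpolation=2))
```

```text
t20.17 press [-4.1690e+01 -1.4000e-01  1.5439e+02] grasp [-3.430e+01 -1.400e-01  1.719e+02] Fpress [ 0.87 -0.77 -0.  ] w0.3 q [ 0.085  0.486  1.469 -0.412  1.283  0.308]
```

View pics/c19.png

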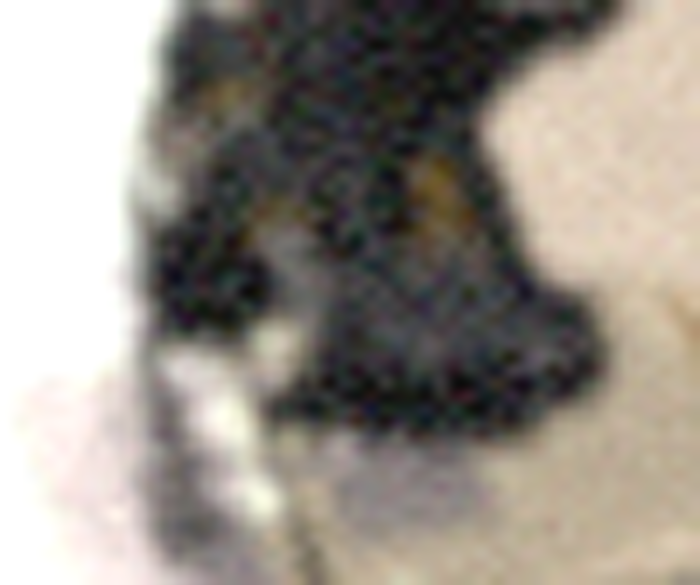

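View pics/t19.png

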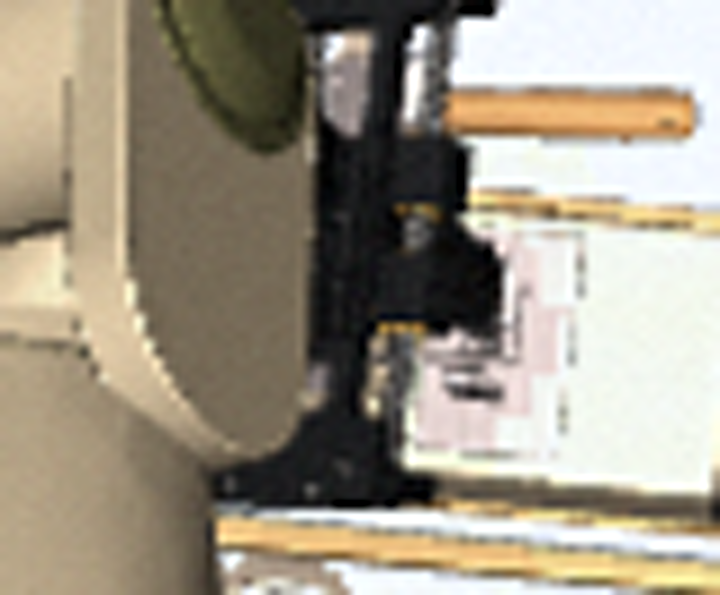

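Call:
{"op": "apply_moves", "data": {"deltas": [[[-1.8,0,0.8],[0,0,0]],[[-1.8,0,0.8],[0,0,0]],[[-1.8,0,0.8],[0,0,0]],[[0,0,0],[0,0,0]]]}}

```text
clock: 20.6
position: [537.4, 52.4, 154.1]
tool_rot: [0.134, 0.722, 0.663, -0.146]
force: [0.2, 2.3, -1.7]
gripper_width: 0.5
```

```bash
cat >> h.py <<'E'
def two(n):
    a=imaging.snapshot("scene")[:,:,::-1];b=imaging.snapshot("top")[:,:,::-1]
    cv2.imwrite(f"pics/S{n}.png",a);cv2.imwrite(f"pics/T{n}.png",b)
    e=lambda im,k:np.clip(im*k,0,255).astype(np.uint8)
    cv2.imwrite(f"pics/B{n}.png",np.hstack([cv2.resize(e(a[145:190,275:315],2.2),(395,444),interpolation=2),cv2.resize(e(b[170:215,195:235],1.5),(395,444),interpolation=2)]))
E
python3 - <<'E'
from h import *
st();two(20)
E
```

```text
t20.60 press [-4.7440e+01 -8.0000e-02  1.5415e+02] grasp [-4.0040e+01 -8.0000e-02  1.7165e+02] Fpress [ 2.33 -0.   -1.65] w0.5 q [ 0.075  0.482  1.477 -0.413  1.276  0.3  ]
```

View pics/B20.png

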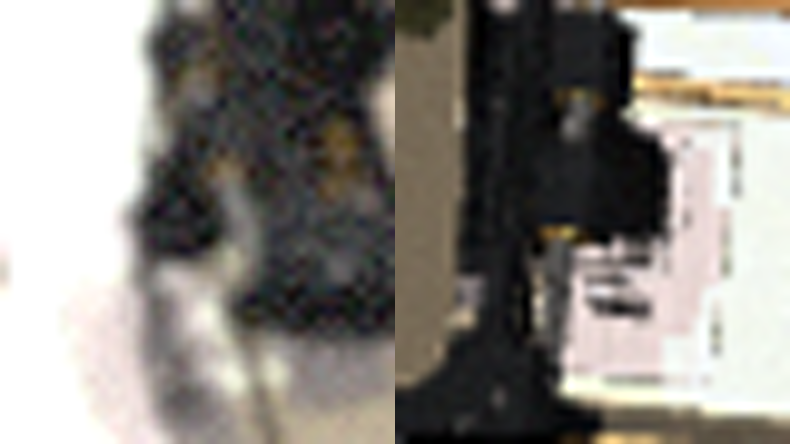

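Call:
{"op": "apply_moves", "data": {"deltas": [[[-1.6,0,1.4],[0,0,0]],[[-1.6,0,1.4],[0,0,0]],[[-1.6,0,1.5],[0,0,0]],[[-1.5,0,1.6],[0,0,0]],[[-1.5,0,1.6],[0,0,0]],[[-1.5,0,1.6],[0,0,0]],[[0,0,0],[0,0,0]]]}}

```text
clock: 21.28
position: [536.4, 40.3, 149.5]
tool_rot: [0.134, 0.722, 0.663, -0.146]
force: [0.3, 5.4, 1.2]
gripper_width: 0.5
```

Run:
```python
from h import *
st();two(21)
```

```text
t21.28 press [-59.57  -0.17 149.53] grasp [-52.18  -0.17 167.03] Fpress [5.4  0.15 1.18] w0.5 q [ 0.053  0.478  1.495 -0.418  1.254  0.287]
```

View pics/B21.png

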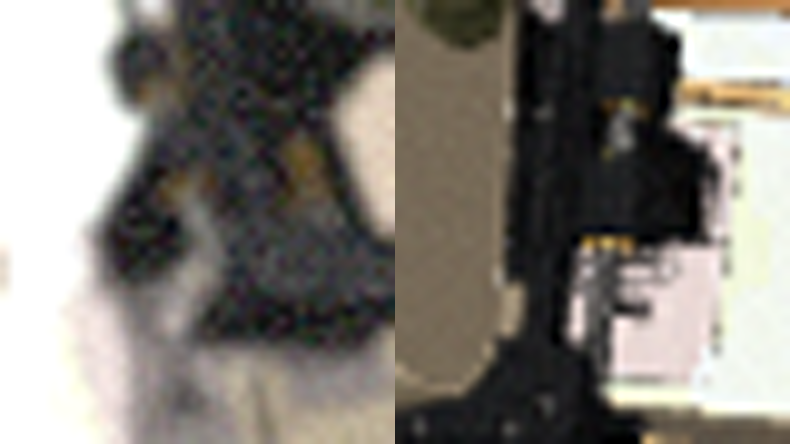

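Call:
{"op": "apply_moves", "data": {"deltas": [[[-1.3,0,1.7],[0,0,0]],[[-1.3,0,1.7],[0,0,0]],[[-1.2,0,1.8],[0,0,0]],[[-1.2,0,1.8],[0,0,0]],[[-1.1,0,1.9],[0,0,0]],[[-1.0,0,1.9],[0,0,0]],[[0,0,0],[0,0,0]]]}}

```text
clock: 21.97
position: [535.6, 29.7, 142.8]
tool_rot: [0.135, 0.722, 0.663, -0.146]
force: [-1.7, 5.4, 5.5]
gripper_width: 0.5
```

Run:
```python
from h import *
st();two(22)
```

```text
t21.97 press [-70.25  -0.2  142.82] grasp [-62.85  -0.19 160.32] Fpress [5.22 2.12 5.52] w0.5 q [ 0.034  0.478  1.514 -0.423  1.229  0.279]
```

View pics/B22.png

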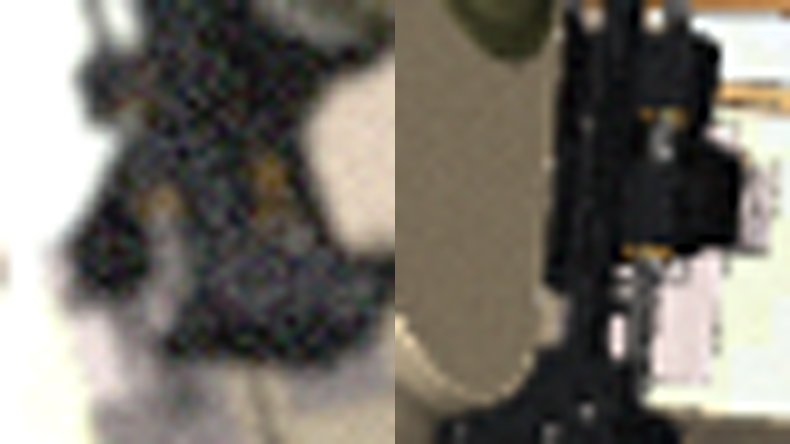

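Call:
{"op": "apply_moves", "data": {"deltas": [[[-1.0,0,2.0],[0,0,0]],[[-0.9,0,2.0],[0,0,0]],[[-0.8,0,2.0],[0,0,0]],[[-0.8,0,2.0],[0,0,0]],[[-0.7,0,2.0],[0,0,0]],[[-0.7,0,2.0],[0,0,0]],[[0,0,0],[0,0,0]]]}}

```text
clock: 22.65
position: [534.6, 19.9, 133.7]
tool_rot: [0.135, 0.722, 0.663, -0.147]
force: [-0.5, 2.3, 4.2]
gripper_width: 0.9
```

Run:
```python
from h import *
st();two(23)
```

```text
t22.65 press [-8.0030e+01 -1.1000e-01  1.3372e+02] grasp [-7.2610e+01 -1.1000e-01  1.5121e+02] Fpress [2.27 0.71 4.22] w0.9 q [ 0.017  0.483  1.534 -0.43   1.201  0.275]
```

View pics/B23.png

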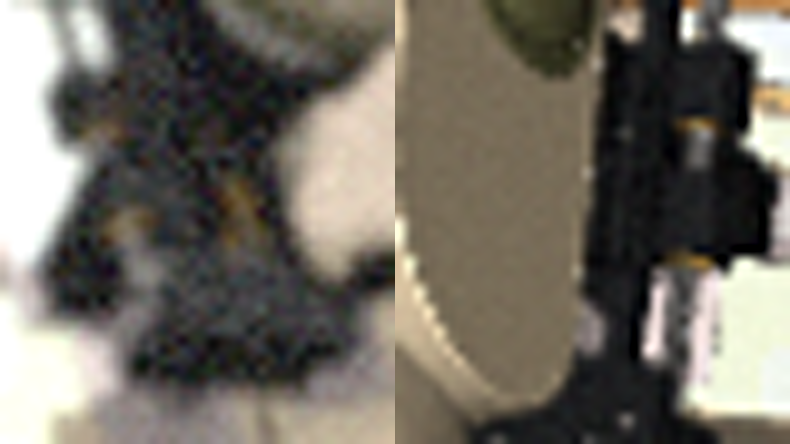

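Call:
{"op": "apply_moves", "data": {"deltas": [[[-0.5,0,2.1],[0,0,0]],[[-0.5,0,2.1],[0,0,0]],[[-0.4,0,2.1],[0,0,0]],[[-0.4,0,2.1],[0,0,0]],[[0,0,0],[0,0,0]]]}}

```text
clock: 23.17
position: [534.4, 15.0, 126.2]
tool_rot: [0.135, 0.722, 0.663, -0.147]
force: [0.2, -0.0, 1.5]
gripper_width: 0.3
```

Run:
```python
from h import *
st()
```

```text
t23.17 press [-85.02  -0.24 126.16] grasp [-77.61  -0.25 143.65] Fpress [-0.03 -0.16  1.55] w0.3 q [ 0.008  0.489  1.546 -0.434  1.181  0.275]
```

Call:
{"op": "apply_moves", "data": {"deltas": [[[-0.3,0,2.1],[0,0,0]],[[-0.3,0,2.1],[0,0,0]],[[0,0,0],[0,0,0]]]}}

```text
clock: 23.42
position: [534.0, 13.3, 121.9]
tool_rot: [0.134, 0.722, 0.663, -0.147]
force: [-0.5, -0.1, -0.2]
gripper_width: 0.3
```

Run:
```python
from h import *
st()
```

```text
t23.42 press [-8.6730e+01  2.0000e-02  1.2194e+02] grasp [-7.9330e+01  1.0000e-02  1.3944e+02] Fpress [-0.18  0.51 -0.17] w0.3 q [ 0.004  0.493  1.552 -0.435  1.171  0.275]
```

Run:
```python
from h import *
two(24)
b=cv2.imread("pics/T24.png");cv2.imwrite("pics/T24z.png",cv2.resize(np.clip(b[160:220,180:250]*1.5,0,255).astype(np.uint8),None,fx=10,fy=10,interpolation=2))
```

```text
(no output)
```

View pics/B24.png

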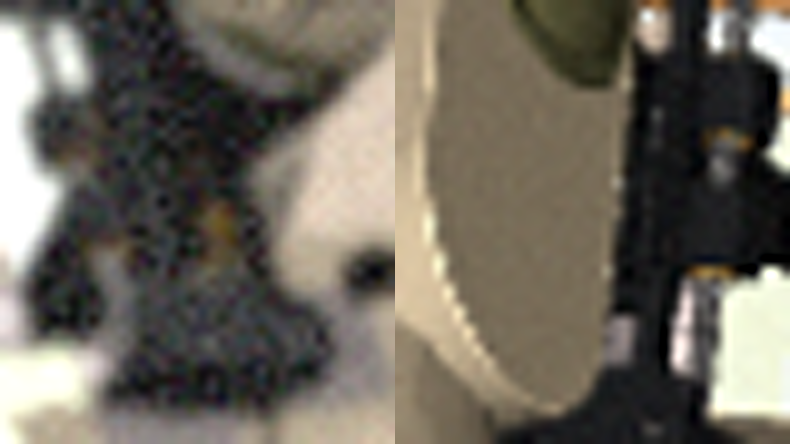

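View pics/T24z.png

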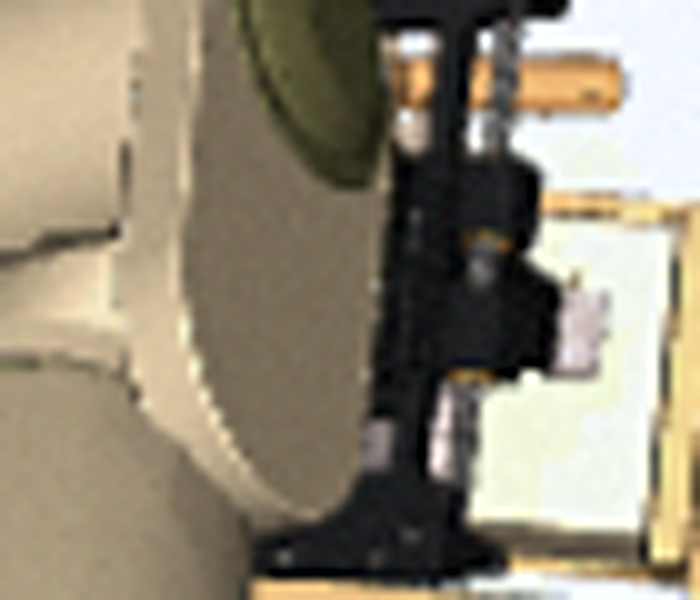

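Run:
```python
from h import *
s=cv2.imread("pics/S24.png")
for th in(45,60):blob(s,304,165,325,185,th)
for th in(.5,.4,.3,.2,.1,0):
    h=np.array([-30,114])+rot(-th,np.array([-77.,3]));print(th,proj("top",W(h[0],0,h[1])).round(1),fk(th,0)[0].round(1), np.hypot(*(fk(th,0)[0]-np.array([24.5,103]))).round(2))
```

```text
45 312.1626016260163 172.34959349593495 [ 6  5  5  6 22]
45 305.458110516934 179.95365418894832 [ 0 10  5 10 39]
60 308.1723800195886 176.9392752203722 [ 0  5 12 15 90]
0.5 [239.  192.6] [-51.8 117.3] 77.6
0.4 [240.3 193.1] [-52.  115.2] 77.45
0.3 [241.3 193.7] [-52. 113.] 77.14
0.2 [242.1 194.3] [-51.8 110.8] 76.67
0.1 [242.7 194.8] [-51.3 108.6] 76.05
0 [243.  195.4] [-50.7 106.5] 75.28
```

Run:
```python
from h import *
for nm,uv in (("now",(312.16,172.35)),("before",(315.2,172.83))):
    c,d=ray("scene",uv);c,d=P(c),P(c+d)-P(c);s=-c[1]/d[1];print(nm,c+s*d)
for th in(.3,.4,.5):
  for phi in(-.3,-.2,-.1,0): print(th,phi,fk(th,phi)[1].round(1),fk(th,phi)[2].round(1))
b=cv2.imread("pics/S24.png");cv2.imwrite("pics/S24z.png",cv2.resize(np.clip(b[150:200,260:330]*2.2,0,255).astype(np.uint8),None,fx=10,fy=10,interpolation=2))
```

```text
now [ 40.23225793   0.         133.84677543]
before [ 52.03792062   0.         127.11415122]
0.3 -0.3 [19.7 90.8] [ 44.8 114.4]
0.3 -0.2 [21.5 98.1] [ 44.1 124.1]
0.3 -0.1 [ 22.6 105.5] [ 42.5 133.6]
0.3 0 [ 23. 113.] [ 40. 143.]
0.4 -0.3 [19.7 93. ] [ 44.8 116.6]
0.4 -0.2 [ 21.5 100.3] [ 44.1 126.3]
0.4 -0.1 [ 22.6 107.7] [ 42.5 135.8]
0.4 0 [ 23.  115.2] [ 40.  145.2]
0.5 -0.3 [19.9 95.2] [ 45.  118.8]
0.5 -0.2 [ 21.7 102.4] [ 44.4 128.5]
0.5 -0.1 [ 22.9 109.9] [ 42.8 138. ]
0.5 0 [ 23.2 117.3] [ 40.2 147.3]
```

View pics/S24z.png

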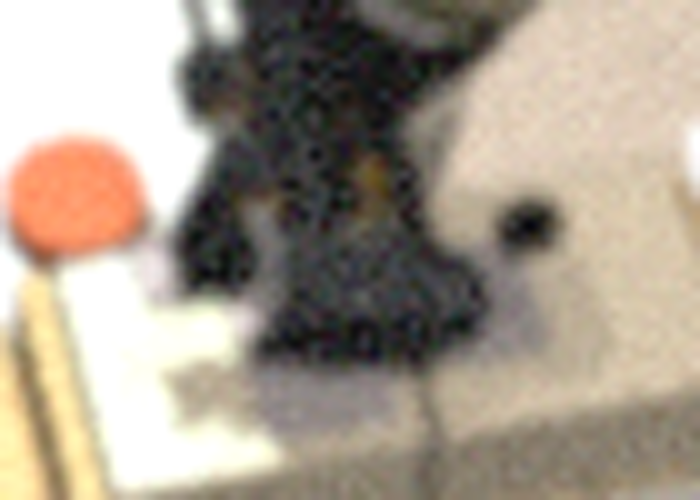

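Call:
{"op": "apply_moves", "data": {"deltas": [[[0.6,0,2.8],[0,0,0]],[[0.6,0,2.8],[0,0,0]],[[0,0,0],[0,0,0]]]}}

```text
clock: 23.77
position: [533.6, 12.4, 116.1]
tool_rot: [0.134, 0.722, 0.663, -0.147]
force: [0.5, -0.7, 0.3]
gripper_width: 0.5
```

Run:
```python
from h import *
st()
for th in(.4,.2,0):
    h=np.array([-30,114])+rot(-th,np.array([-77.,3]));u=proj("scene",W(h[0],0,h[1]));print(th,u.round(1),((u-[260,150])*10).round(0))
```

```text
t23.77 press [-87.61   0.25 116.06] grasp [-80.22   0.23 133.56] Fpress [-0.68 -0.54  0.34] w0.5 q [ 0.002  0.5    1.559 -0.437  1.159  0.28 ]
0.4 [273.4 177.6] [134. 276.]
0.2 [271.8 180.2] [118. 302.]
0 [271.1 182.7] [111. 327.]
```

Call:
{"op": "apply_moves", "data": {"deltas": [[[0.6,0,2.8],[0,0,0]],[[0.6,0,2.8],[0,0,0]],[[0,0,0],[0,0,0]]]}}

```text
clock: 24.02
position: [533.6, 11.3, 110.5]
tool_rot: [0.134, 0.722, 0.663, -0.147]
force: [-0.5, -0.1, -0.4]
gripper_width: 0.5
```

Run:
```python
from h import *
st()
```

```text
t24.02 press [-88.73   0.2  110.53] grasp [-81.33   0.18 128.03] Fpress [-0.1   0.48 -0.38] w0.5 q [ 0.     0.506  1.565 -0.44   1.147  0.284]
```

Run:
```python
from h import *
two(25)
b=cv2.imread("pics/S25.png");c=cv2.imread("pics/T25.png")
e=lambda im:np.clip(im*2.,0,255).astype(np.uint8)
cv2.imwrite("pics/Q25.png",np.hstack([cv2.resize(e(b[160:200,260:300]),(395,395),interpolation=2),cv2.resize(e(c[175:215,215:255]),(395,395),interpolation=2)]))
```

```text
(no output)
```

View pics/Q25.png

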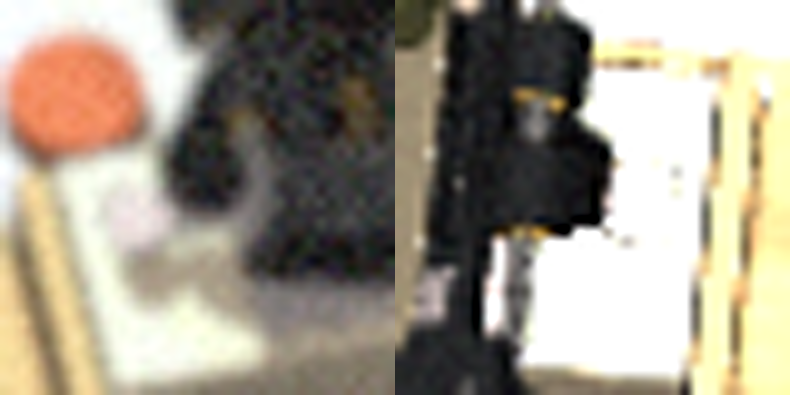

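Call:
{"op": "apply_moves", "data": {"deltas": [[[1.0,0,2.0],[0,0,0]],[[1.0,0,2.0],[0,0,0]],[[0,0,0],[0,0,0]]]}}

```text
clock: 24.37
position: [533.7, 11.7, 106.3]
tool_rot: [0.134, 0.722, 0.663, -0.147]
force: [0.3, 0.6, -0.1]
gripper_width: 0.7
```

Run:
```python
from h import *
st()
```

```text
t24.37 press [-8.8360e+01  9.0000e-02  1.0632e+02] grasp [-8.0960e+01  7.0000e-02  1.2382e+02] Fpress [ 0.66 -0.26 -0.07] w0.7 q [ 1.000e-03  5.120e-01  1.568e+00 -4.410e-01  1.138e+00  2.890e-01]
```

Call:
{"op": "apply_moves", "data": {"deltas": [[[0.8,0,1.6],[0,0,0]],[[0.8,0,1.6],[0,0,0]],[[0,0,0],[0,0,0]]]}}

```text
clock: 24.62
position: [533.8, 11.9, 102.9]
tool_rot: [0.134, 0.722, 0.663, -0.146]
force: [0.4, 0.6, 0.6]
gripper_width: 0.4
```

Run:
```python
from h import *
st()
```

```text
t24.62 press [-8.8120e+01  3.0000e-02  1.0287e+02] grasp [-8.0720e+01  2.0000e-02  1.2037e+02] Fpress [ 0.66 -0.34  0.56] w0.4 q [ 0.002  0.516  1.571 -0.443  1.132  0.293]
```

Call:
{"op": "apply_moves", "data": {"deltas": [[[0.6,0,1.4],[0,0,0]],[[0.6,0,1.4],[0,0,0]],[[0,0,0],[0,0,0]]]}}

```text
clock: 24.87
position: [534.3, 11.8, 101.3]
tool_rot: [0.135, 0.722, 0.663, -0.146]
force: [-2.6, 1.2, 9.3]
gripper_width: 0.8
```

Run:
```python
from h import *
st()
```

```text
t24.87 press [-88.17  -0.44 101.32] grasp [-80.76  -0.42 118.81] Fpress [1.02 2.71 9.28] w0.8 q [ 0.002  0.519  1.572 -0.445  1.127  0.296]
```

Call:
{"op": "apply_moves", "data": {"deltas": [[[0.6,0,1.4],[0,0,0]],[[0,0,0],[0,0,0]]]}}

```text
clock: 25.03
position: [534.4, 11.8, 101.0]
tool_rot: [0.136, 0.722, 0.663, -0.146]
force: [-6.7, 2.7, 18.8]
gripper_width: 0.2
```

Run:
```python
from h import *
st()
```

```text
t25.03 press [-88.18  -0.58 101.  ] grasp [-80.76  -0.54 118.49] Fpress [ 2.11  6.87 18.78] w0.2 q [ 0.002  0.519  1.572 -0.446  1.126  0.298]
```

Call:
{"op": "apply_moves", "data": {"deltas": [[[-0.6,0,-2],[0,0,0]],[[-2,0,-6],[0,0,0]],[[0,0,-12],[0,0,0]],[[0,0,-20],[0,0,0]],[[0,0,-25],[0,0,0]],[[0,0,-25],[0,0,0]],[[10,0,-25],[0,0,0]],[[20,0,-20],[0,0,0]],[[30,0,-15],[0,0,0]],[[30,0,-10],[0,0,0]],[[30,0,0],[0,0,0]],[[30,0,0],[0,0,0]]]}}

```text
clock: 26.03
position: [550.9, 210.9, 188.8]
tool_rot: [0.135, 0.722, 0.663, -0.146]
force: [0.0, -0.7, -0.2]
gripper_width: 0.8
```

Run:
```python
from h import *
st();two(30)
b=cv2.imread("pics/S30.png");c=cv2.imread("pics/T30.png")
e=lambda im:np.clip(im*1.8,0,255).astype(np.uint8)
cv2.imwrite("pics/Q30.png",np.hstack([cv2.resize(e(b[150:200,260:330]),(395,282),interpolation=2),cv2.resize(e(c[170:220,180:250]),(395,282),interpolation=2)]))
cv2.imwrite("pics/Q30t.png",cv2.resize(c[172:212,182:247],None,fx=12,fy=12,interpolation=2))
cv2.imwrite("pics/Q30s.png",cv2.resize(e(b[150:200,265:330]),None,fx=12,fy=12,interpolation=2))
```

```text
t26.03 press [ 1.1163e+02 -1.5000e-01  1.8878e+02] grasp [ 1.1902e+02 -1.3000e-01  2.0629e+02] Fpress [-0.64 -0.1  -0.21] w0.8 q [ 0.332  0.611  1.173 -0.364  1.529  0.464]
```

View pics/Q30t.png

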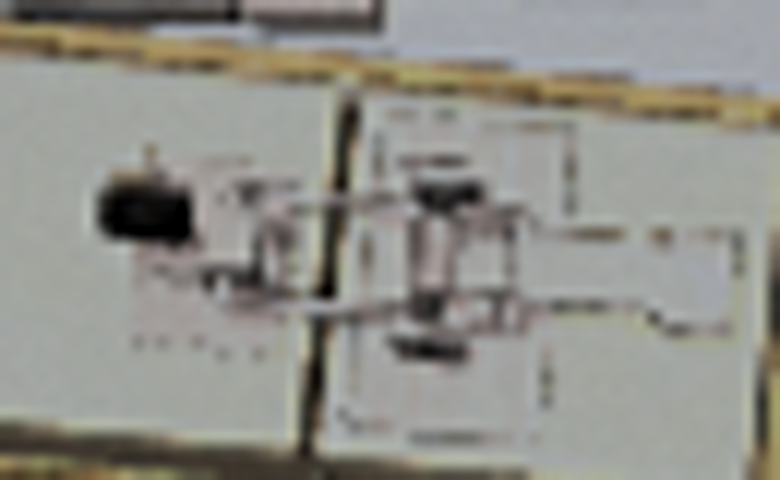

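View pics/Q30s.png

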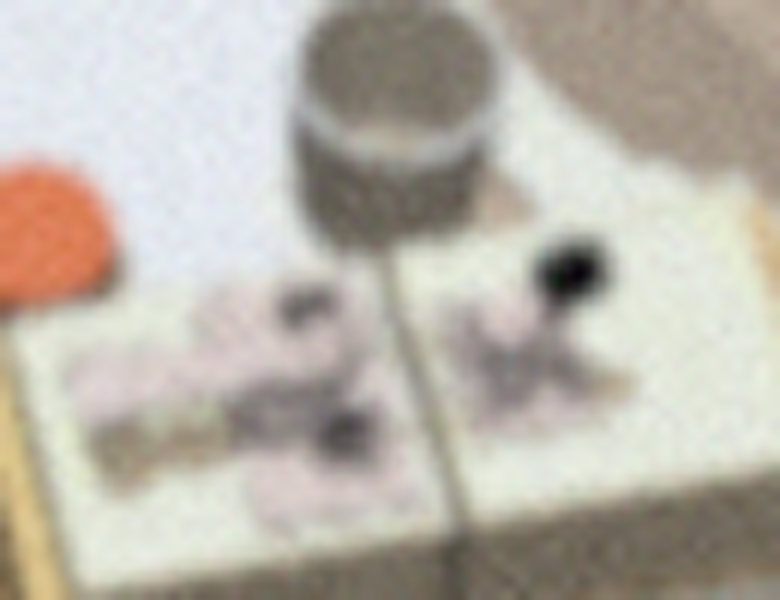

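Run:
```python
from h import *
# integrated darkness of gap (px) at y=+-30..45 lines along press x, z=90
def prof(im,y):
    g=cv2.cvtColor(im,cv2.COLOR_BGR2GRAY).astype(np.float32)
    xs=np.arange(-15,18,.5);pts=np.array([proj("top",W(x,y,90)) for x in xs],np.float32)
    return xs,cv2.remap(g,pts[:,0].reshape(1,-1),pts[:,1].reshape(1,-1),cv2.INTER_LINEAR)[0]
for f in("top0","top7","top13","T30"):
    im=cv2.imread(f"pics/{f}.png");r=[]
    for y in(-45,-40,-35,30,34,38,42):
        xs,p=prof(im,y);base=np.median(np.r_[p[:14],p[-14:]]);w=np.clip(base-p,0,None)/base;w[w<.08]=0
        r.append((round(float(w.sum()*.5),2),round(float((w*xs).sum()/w.sum()),1)))
    print(f,r)
```

```text
top0 [(3.63, 2.9), (6.62, 2.2), (6.78, 2.7), (7.12, 2.9), (6.62, 2.8), (6.41, 2.0), (5.78, 1.8)]
top7 [(3.69, 2.8), (7.84, 3.1), (6.98, 1.9), (6.97, 3.0), (6.58, 2.9), (6.42, 2.0), (5.81, 1.9)]
top13 [(2.61, 0.5), (4.26, 0.7), (4.17, -0.2), (4.87, 1.7), (4.39, 1.4), (4.31, 0.5), (4.45, 0.8)]
T30 [(2.24, 0.8), (4.04, 0.6), (3.92, -0.5), (4.19, 1.4), (4.08, 1.3), (3.98, 0.2), (3.5, -0.0)]
```

Run:
```python
from h import *
for X,Zb in((23.5,103),(24.5,103),(24,105)):
  print(X,Zb)
  for th in(1.3,1.2,1.1,1.0,.9,.8,.7,.6,.5,.4,.3,.2,.1,0):
    d=lambda t:np.hypot(*(fk(t,0)[0]-np.array([X,Zb])))
    print(th,d(th).round(2),"arm %.1f mm"%((d(th-.01)-d(th+.01))/.02), "o if loop 75: %.2f"%(75-d(th)))
b=cv2.imread("pics/S30.png");c=cv2.imread("pics/T30.png")
for th in(45,60):blob(b,300,165,325,185,th);blob(c,186,182,204,196,th)
```

```text
23.5 103
1.3 72.31 arm 11.3 mm o if loop 75: 2.69
1.2 73.37 arm 9.9 mm o if loop 75: 1.63
1.1 74.29 arm 8.5 mm o if loop 75: 0.71
1.0 75.06 arm 7.0 mm o if loop 75: -0.06
0.9 75.68 arm 5.4 mm o if loop 75: -0.68
0.8 76.15 arm 3.9 mm o if loop 75: -1.15
0.7 76.46 arm 2.3 mm o if loop 75: -1.46
0.6 76.62 arm 0.8 mm o if loop 75: -1.62
0.5 76.62 arm -0.8 mm o if loop 75: -1.62
0.4 76.46 arm -2.4 mm o if loop 75: -1.46
0.3 76.15 arm -3.9 mm o if loop 75: -1.15
0.2 75.68 arm -5.5 mm o if loop 75: -0.68
0.1 75.05 arm -7.0 mm o if loop 75: -0.05
0 74.28 arm -8.5 mm o if loop 75: 0.72
24.5 103
1.3 73.23 arm 11.4 mm o if loop 75: 1.77
1.2 74.3 arm 10.0 mm o if loop 75: 0.70
1.1 75.23 arm 8.6 mm o if loop 75: -0.23
1.0 76.01 arm 7.1 mm o if loop 75: -1.01
0.9 76.64 arm 5.5 mm o if loop 75: -1.64
0.8 77.11 arm 4.0 mm o if loop 75: -2.11
0.7 77.43 arm 2.4 mm o if loop 75: -2.43
0.6 77.59 arm 0.8 mm o if loop 75: -2.59
0.5 77.6 arm -0.7 mm o if loop 75: -2.60
0.4 77.45 arm -2.3 mm o if loop 75: -2.45
0.3 77.14 arm -3.9 mm o if loop 75: -2.14
0.2 76.67 arm -5.4 mm o if loop 75: -1.67
0.1 76.05 arm
[... 234 characters left out ...]
.09
0.9 75.59 arm 6.0 mm o if loop 75: -0.59
0.8 76.12 arm 4.5 mm o if loop 75: -1.12
0.7 76.49 arm 2.9 mm o if loop 75: -1.49
0.6 76.7 arm 1.4 mm o if loop 75: -1.70
0.5 76.76 arm -0.2 mm o if loop 75: -1.76
0.4 76.66 arm -1.8 mm o if loop 75: -1.66
0.3 76.41 arm -3.3 mm o if loop 75: -1.41
0.2 76.0 arm -4.9 mm o if loop 75: -1.00
0.1 75.43 arm -6.4 mm o if loop 75: -0.43
0 74.72 arm -7.9 mm o if loop 75: 0.28
45 312.1434599156118 172.47679324894514 [10  6  5  4 12]
45 194.08972972972973 189.69837837837838 [ 5  6  7  4 28]
60 301.58620689655174 166.0344827586207 [ 0  0  4  4 11]
60 312.099173553719 172.50619834710744 [10  6  5  5 19]
60 194.03301540719002 189.63756419662508 [ 4  5  8  6 33]
```

Run:
```python
from rig import bot
print(bot.sign_off())
```

```text
the job is handed in; nothing more can be done
None
```

I closed the latch and handed the job in at about 26 s. The lever is down on its stop, but I couldn't measure the loop's pull or the last fraction of a millimetre of the opening.

**Hooking the loop:**
- **Grip:** My first grip was too near the disc's edge and slipped off while I was lowering. I measured again and gripped deeper, and the second grip held.
- **Lowering:** I lowered the bar until I felt the floor, with the upward force rising from about 2 to 8 N. From there the bar dragged the sliding half along with it until I eased off, then it slid under the lip to the wall at about 10 N. My estimate of the lever angle there is 1.3 rad.

**Closing the lever:**
- **First push:** The first pushes on the handle met nothing, because the shut fingertips sit about 19 mm short of the stated TCP. I backed off, went lower and tried again.
- **Snap:** The handle then needed about 5 to 8 N until roughly 0.6 rad. After that the force fell to nothing, which fits it snapping shut by itself.

**Last checks:**
- **Lever:** Pressing down met a stiff stop at about 118.5 mm, close to the expected 119.5 mm, with 19 N. The pictures after I backed off also show the handle flat.
- **Loop:** The finger disc is where a hooked loop should put it, and the bar was last seen going under the lip.
- **Opening:** The visible gap shrank from about 6.7 to 4.0 mm. Fully shut should be 3 mm, but shadow widens the reading, so the pictures don't prove the opening is below 0.6 mm. That it is home rests on the lever snapping over.
- **Things around the press:** I saw no contact with any of them, and those in view looked undisturbed. I didn't measure their positions.

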